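# Hang the press tip bin on the louvre rail and lock it with its keeper pin

### The job

Hang the dark bin with the spare press tips on the free place of the louvre rail: lift its hook lip over the upright louvre edge and let it down until the lip has fully caught, with both tips still in it. Then push the loose keeper pin from the open end of the rail all the way through the end eye, the bin's two eyes and the inner eye, until its flag grip is up against the rail's end plate. Leave the other things on the bench where they are.

Things in the scene. Friction and masses are not known exactly. Their poses are not given: they have to be found in the camera images.
- rail_stand: Fixed sheet-steel bench stand, 235 mm long (y), 128 mm high, with two bin places; the one at y = +70 holds a locked bin, the one at y = -70 is free. Origin on the worktop, midway along, below the louvres' front face; x points away from the robot, y along the rail, z up. Open end plate at y = -115 (5 thick), inner eyes at y = -25 and +25. Panel 14 mm behind the origin, top z = 101.
- free_place (a point): Middle of the free louvre's top edge, on its front face, z = 99 mm; axes as the stand's. The upright edge is 70 mm long (y), 3 thick (x = 0 to 3), with an open 11 mm gap behind it; below, a rest bar's front is at x = -1.5. A hung bin has bin_centre at about x = -53, y = 0, z = -33 from here, leaning about 5 degrees front down.
- end_eye (a point): Centre of the 14 mm hole in the free end plate, on its outer face (stand frame x = -2, y = -117.5, z = 115 mm); axes as the stand's. The pin enters here along +y; the inner eye (5 mm thick, same 14 mm hole, on the same line) is 90 mm further on, and a hung bin's two eyes lie between, at 31 and 63 mm. End plate and eyes rise 13 mm above the line.
- bin_centre (a point): Loose dark open bin, 100 deep (x), 60 wide (y), 62 mm high, about 0.25 kg with its tips. Site in its middle, 31 mm above its underside; x points from the low sloping front to the high back, z up. Its sides are flat, 60 mm apart outside, full height from x = -12 to +50: grip across them from above near x = 0. Eyes at y = -16 and +16, x = +54, z = +44; their tops z = +57.
- bin_slot (a point): Middle of the roof of the slot in the bin's hook lip, 54 mm behind and 28 above bin_centre; axes as the bin's. The slot is 8 mm wide (x = -4 to +4), between back wall and turned-down lip, which is 48 wide, 3 thick and ends 13 mm below the roof. To hang: with the bin turned like the stand, bring this point over the louvre edge (x = +1 from free_place, under 2 mm off), then straight down.
- pin_grip (a point): Loose metal keeper pin, about 0.1 kg, lying with its flag grip upright. Site in the middle of the flag, a block 12 thick (x), 40 long (y), 24 mm high (z), resting on the worktop. The shaft (10 mm round, 108 long, tapered tip) leaves the flag's end along +y, its axis 7 mm below the point. Let go in the eyes, the pin may roll until the flag hangs down; that is as it should be.
- pin_shoulder (a point): Point on the shaft's axis where shaft and flag meet, 20 mm along y from pin_grip and 7 mm lower.
- pin_tip (a point): Point on the shaft's axis at the tip, 128 mm along y from pin_grip and 7 mm lower.
- press_tip_1: Small loose grey metal press tip, 10 x 58 x 8 mm, lying in the bin; origin at the middle of its underside.
- press_tip_2: Larger loose grey metal press tip, 12 x 72 x 19 mm, lying in the bin; origin at the middle of its underside.
- kapton_tape: Bystander: amber tape roll lying flat, 72 mm across, 12 mm high; origin at the middle of its underside.
- film_reel: Bystander: white reel lying flat, 68 mm across, 12 mm high; origin at the middle of its underside.
- amber_dropper: Bystander: brown dropper bottle standing, 30 mm across, 104 mm high; origin at the middle of its underside.
Mind the look-alikes: they are no part of the job. Leave any pink look-alike of the press_tip_2 alone.

How it is judged (in metres and radians):
On the way:
1. the bin hangs by its lip on the free louvre, let go, with both tips in it (x of bin_centre in the frame of rail_stand between -0.059 and -0.047 m and y of bin_centre in the frame of rail_stand between -0.082 and -0.058 m and z of bin_centre in the frame of rail_stand between 0.061 and 0.072 m and angle between bin_centre's own z axis and vertical below 0.14 rad and angle between the y axis of bin_centre and the y axis of rail_stand, either way round below 0.1 rad and x of press_tip_1 in the frame of bin_centre between -0.05 and 0.05 m and y of press_tip_1 in the frame of bin_centre between -0.03 and 0.03 m and z of press_tip_1 in the frame of bin_centre between -0.035 and 0.02 m and x of press_tip_2 in the frame of bin_centre between -0.05 and 0.05 m and y of press_tip_2 in the frame of bin_centre between -0.03 and 0.03 m and z of press_tip_2 in the frame of bin_centre between -0.035 and 0.02 m and contact force between the fingers and bin below 0.05 N), for 0.3 s.
At the end, for the whole second after the job is handed in: Bin hung by its lip on the free louvre: within 12 mm of mid-place, 5 mm of hung height, leaning under 8, turned under 6 degrees; both tips in it. Pin within 5 mm of the eyes' line at both ends, flag within 6 mm of the end plate. All at rest, bystanders moved under 30 mm (x of bin_centre in the frame of rail_stand between -0.059 and -0.047 m and y of bin_centre in the frame of rail_stand between -0.082 and -0.058 m and z of bin_centre in the frame of rail_stand between 0.061 and 0.072 m and angle between bin_centre's own z axis and vertical below 0.14 rad and angle between the y axis of bin_centre and the y axis of rail_stand, either way round below 0.1 rad and x of press_tip_1 in the frame of bin_centre between -0.05 and 0.05 m and y of press_tip_1 in the frame of bin_centre between -0.03 and 0.03 m and z of press_tip_1 in the frame of bin_centre between -0.035 and 0.02 m and x of press_tip_2 in the frame of bin_centre between -0.05 and 0.05 m and y of press_tip_2 in the frame of bin_centre between -0.03 and 0.03 m and z of press_tip_2 in the frame of bin_centre between -0.035 and 0.02 m and y of pin_shoulder in the frame of rail_stand between -0.1235 and -0.112 m and x of pin_shoulder in the frame of rail_stand between -0.007 and 0.003 m and z of pin_shoulder in the frame of rail_stand between 0.11 and 0.12 m and x of pin_tip in the frame of rail_stand between -0.007 and 0.003 m and z of pin_tip in the frame of rail_stand between 0.11 and 0.12 m and linear speed of each of bin, keeper_pin below 0.02 m/s); the robot touches nothing.
It fails at once if the tape roll, the film reel or the dropper bottle is moved by more than 30 mm, or the bottle is tipped over (distance of any of kapton_tape, film_reel, amber_dropper from where it was at the start of the episode above 0.03 m or angle between amber_dropper's own z axis and vertical above 0.5 rad).
It also fails if it takes over 70 s, if anything falls off the work surface, if the arm or the gripper's body presses on something with over 40 N, if the wrist force passes 120 N, or if a joint passes its speed limit or range.

### The arm

A 6-joint arm with a two-finger parallel gripper is mounted at the origin on a cart in front of the work surface, level with it; the furniture and walls round the work are solid. World frame = base frame: x ahead of the robot, y to its left, z up, the work surface at z = 0. Lengths are in mm, angles in rad, forces in N, time in s.
With the tool pointing down it reaches from about 300 to 875 mm from the base axis. Payload 4.2 kg.
Tool frame: the origin (TCP) lies at the very end of the fingers, on their centre line; the grasp point (between the pads) lies 19 mm behind it; z points along the fingers, y is the direction in which the jaws open and shut (so a half turn about z gives the same grasp; the last joint's range is limited). The gripper opens to 85 mm and grips with 20 to 120 N. Pads are 22 mm wide; open, the fingers measure 114 mm over their backs; the gripper's body (76 mm by 85 mm) begins 54 mm behind the grasp point. The pads swing forward as they close: fully open they stand 13 mm farther back than shut.
Start: joints at [1.256, 0.32, 1.565, -0, 1.257, -0.02], TCP at [167.067, 550.209, 231.338] pointing down, gripper open.
Joint ranges: [-3.11, 3.11], [-0.84, 2.01], [0.21, 2.61], [-1.34, 4.49], [0.05, 2.63], [-2.56, 2.56]. Speed limits (rad/s): [2.57, 2.57, 3.14, 3.14, 3.14, 3.14].

### API

Orientations are given as a unit quaternion [x, y, z, w].
In Python, from cell import get_state, optics, sign_off gives the robot as it stands.
- The arm moves only by the tool step_arm, never from a script. Its argument "rows" is a list of rows, each a list of 7 numbers: the shift along the tool's x, y, z in mm, then the turn, a rotation vector about the tool's x, y, z in degrees, then the closure in counts, from 0 (fully open) to 255 (shut). In form: [[tx, ty, tz, rx, ry, rz, hand], ...]. A call has 1 to 10 rows; each row is the pose to reach, as a shift and turn from the pose commanded when the call began, along the tool's axes at that moment; what a row does not reach only later rows make up. A row lasts 1/10 s, in which the tool goes at most 50 mm and 8.59 degrees, less where a joint would pass 70% of its speed; a pose out of reach is approached as far as the arm can. A call with a gripper value outside its range is refused whole. The fingers move at their own pace and stop on an object; "grip_force" is the grip in N (left out, the last holds). Time passes only in rows, so rows that repeat a pose let the fingers close. It gives the time, the measured TCP pose, the force and the opening at its end, in the units of the state.
- get_state(): the state, without advancing time (a new reading comes with each control period).
- optics.read_camera(name): name is "scene" or "top"; returns the picture (384x512x3 uint8, red, green, blue); there is no depth.
- optics.calibration(name): a dict with "fx", "fy", "cx", "cy" (pixels), "position" and "rotation" of the camera in the world. Camera axes: x right, y down, z forward; pixel columns grow to the right and rows downward; lengths in mm; the calibration is good to about 2 mm. A picture is of the moment at which its call begins. calibration takes no time and is no camera call.
- sign_off(): hands the job in, once; it reports no verdict.
The state is a dict: "time_s": time; "joint_pos": joint angles; "dq": joint speeds; "joint_efforts": joint torques, N m; "position": TCP position; "eef_rot": TCP orientation; "contact_force": force on the tool from outside, world axes, zero at the start; "torque": the same for the moment, N m; "opening": opening from 0.0 (shut) to 1.0 (fully open).
Only numpy, scipy, OpenCV 4.12 (cv2) and the standard library are available. Lean on these libraries where they do the work, as an engineer would, in place of code of your own. Each camera call takes 0.05 s, during which the arm holds its last target.

## Working session

There is one attempt and no reset: what is moved stays moved. The work goes in short steps, Python scripts to look and compute and a tool call to move; the robot and the scene stay as the last step left them, time stands still between calls to the robot, and variables do not carry over. Pictures are saved under pics/ and viewed, and the job is handed in when it is done.

Besides the shell and the picture viewer there is one more tool, called after "Call:" by a JSON object that holds its "op" and its "data", one argument or row to a line. step_arm: Moves the arm, as the interface text tells. Its arguments: {"type":"object","properties":{"rows":{"type":"array"},"grip_force":{"type":"number"}},"required":["rows"]}

```bash
mkdir -p pics; ls; python3 - <<'E'
from cell import get_state, optics
import cv2
for n in("scene","top"):
    cv2.imwrite(f"pics/{n}0.png",optics.read_camera(n)[:,:,::-1]); print(n,optics.calibration(n))
print(get_state())
E
```

```text
pics
scene {'fx': 352.5956796702131, 'fy': 352.5956796702131, 'cx': 249.65805309816838, 'cy': 192.00535000435272, 'position': array([-175.72439882, -420.14146692,  482.86847444]), 'rotation': array([ 0.72960178, -0.43360867,  0.28240795, -0.44711354])}
top {'fx': 481.9888096350908, 'fy': 481.9888096350908, 'cx': 257.2490698929628, 'cy': 180.99625297053433, 'position': array([ 381.67648648,  -68.59553074, 1316.82794567]), 'rotation': array([ 0.70975103, -0.701859  ,  0.0330631 , -0.05053963])}
{'time_s': 0.1, 'joint_pos': array([ 1.25596707e+00,  3.20220732e-01,  1.56551111e+00,  2.85277107e-06,
        1.25738318e+00, -2.00025042e-02]), 'dq': array([ 0.00066795, -0.00320001,  0.00034639, -0.00071928,  0.00201275,
       -0.00130269]), 'joint_efforts': array([ 4.81605166e-04, -4.16407943e+01, -2.34704983e+01,  6.38815686e-05,
        4.84775708e-03, -1.40566914e-05]), 'position': array([166.9559074 , 549.80945681, 230.58830914]), 'eef_rot': array([ 1.46880450e-01,  9.89153959e-01, -7.50317072e-04, -1.28177686e-04]), 'contact_force': array([ 0.40872554, -0.38106264, -0.02084252]), 'torque': array([-0.01625463,  0.01002887,  0.02271952]), 'opening': 1.0024323566438411}
```

View pics/scene0.png

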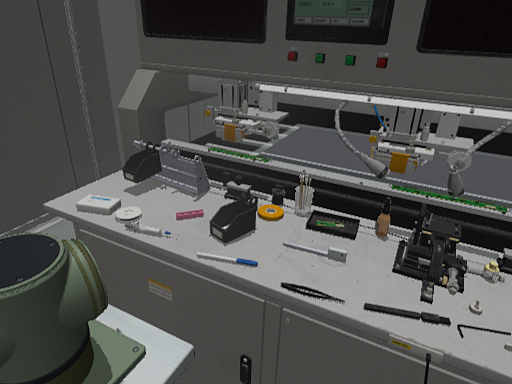

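View pics/top0.png

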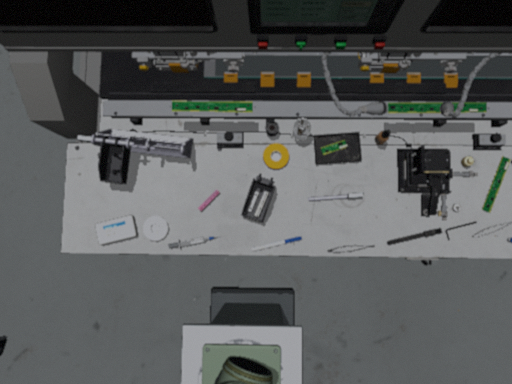

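```bash
python3 - <<'E'
import cv2
a=cv2.imread("pics/top0.png");b=cv2.imread("pics/scene0.png")
def crop(im,x,y,w,h,s,n): cv2.imwrite(f"pics/{n}.png",cv2.resize(im[y:y+h,x:x+w],None,fx=s,fy=s,interpolation=cv2.INTER_CUBIC))
crop(a,70,120,130,70,6,"t_rail"); crop(a,235,165,50,65,9,"t_bin"); crop(a,300,175,80,40,9,"t_pin")
crop(b,115,130,100,75,8,"s_rail"); crop(b,200,180,80,65,9,"s_bin"); crop(b,275,230,80,40,9,"s_pin")
E
```

```text
(no output)
```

View pics/t_rail.png

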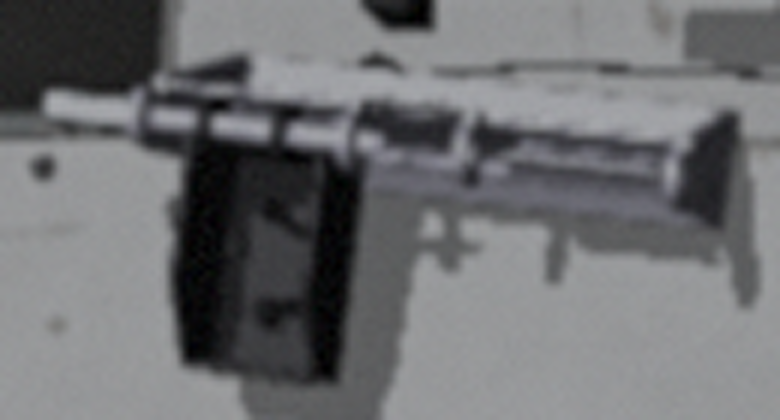

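View pics/s_rail.png

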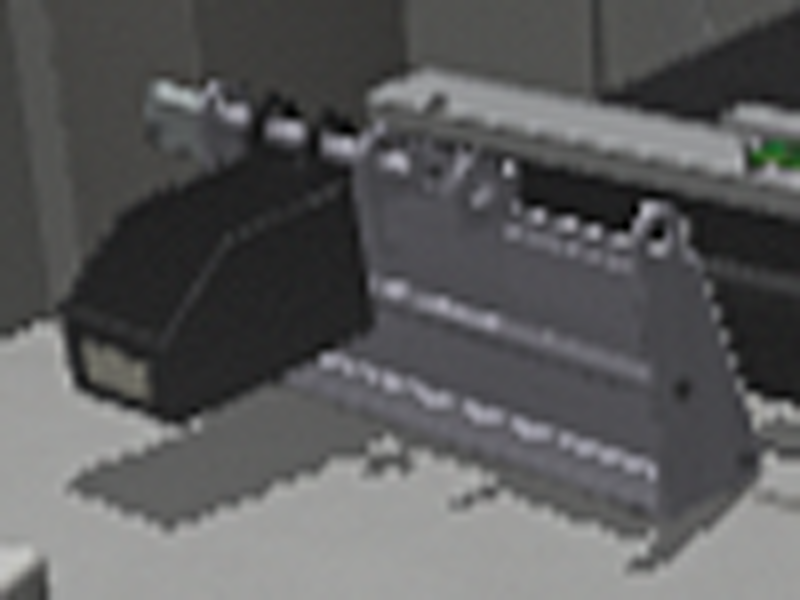

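View pics/t_bin.png

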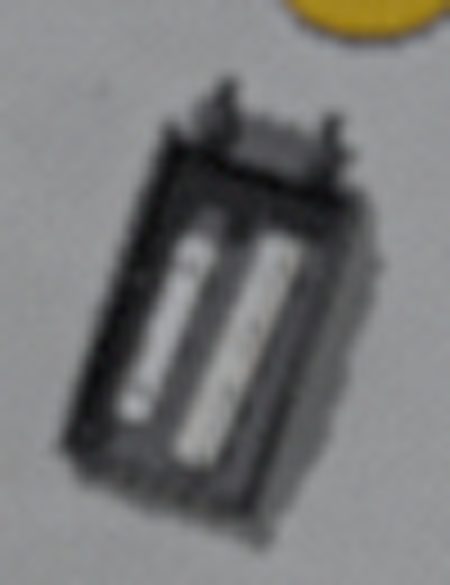

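View pics/s_bin.png

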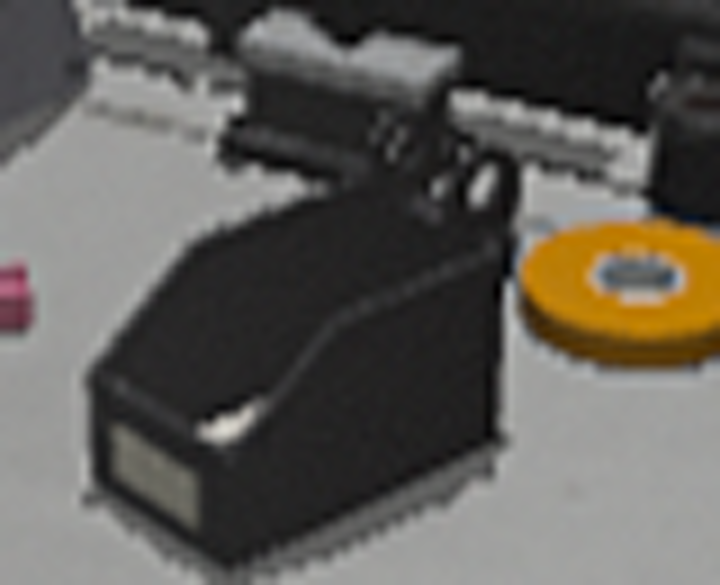

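View pics/t_pin.png

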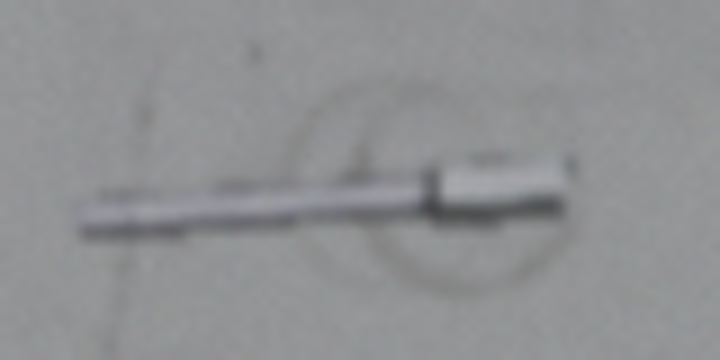

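View pics/s_pin.png

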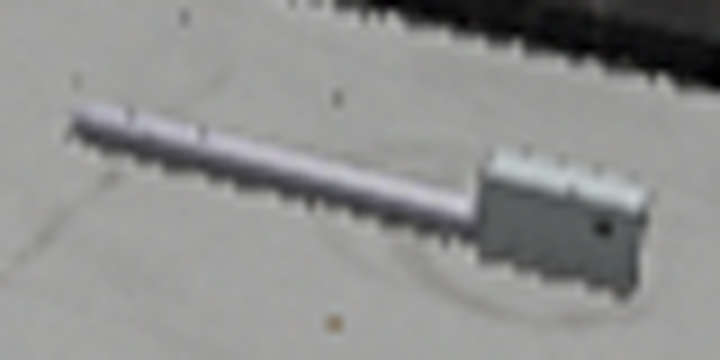

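```bash
cat > h.py <<'E'
import numpy as np, cv2
from scipy.spatial.transform import Rotation as R
from scipy.optimize import least_squares
from cell import optics
C={n:optics.calibration(n) for n in("scene","top")}
def proj(n,P):
    c=C[n];P=np.atleast_2d(P);q=R.from_quat(c['rotation']).inv().apply(P-c['position'])
    return np.c_[c['fx']*q[:,0]/q[:,2]+c['cx'],c['fy']*q[:,1]/q[:,2]+c['cy']]
def ray(n,u,z):
    c=C[n];d=R.from_quat(c['rotation']).apply([(u[0]-c['cx'])/c['fx'],(u[1]-c['cy'])/c['fy'],1]);p=c['position']
    return p+d*(z-p[2])/d[2]
def crop(im,x,y,w,h,s,n): cv2.imwrite(f"pics/{n}.png",cv2.resize(im[y:y+h,x:x+w],None,fx=s,fy=s,interpolation=cv2.INTER_CUBIC))
def full(x0,y0,s,X,Y): return ((X+.5)/s-.5+x0,(Y+.5)/s-.5+y0)
def place(p,P): # p=x,y,z,yaw
    return R.from_euler('z',p[3]).apply(np.atleast_2d(P))+p[:3]
E
python3 - <<'E'
from h import *
for n in C: print(n,R.from_quat(C[n]['rotation']).as_matrix().round(3).tolist())
f=lambda *a:full(*a)
print("bin",[ray("top",f(235,165,9,X,Y),62) .round() for X,Y in((170,130),(365,195))],ray("top",f(235,165,9,65,450),30).round(),ray("top",f(235,165,9,260,540),30).round())
print("pin",[ray("top",f(300,175,9,X,Y),z).round(1) for X,Y,z in((80,220,5),(430,192,5),(440,185,24),(565,180,24))])
print("pinS",[ray("scene",f(275,230,9,X,Y),z).round(1) for X,Y,z in((75,118,5),(478,215,5),(478,262,0),(630,298,0))])
print("rail",[ray("top",f(70,120,6,X,Y),z).round(1) for X,Y,z in((675,165,128),(735,115,0),(720,225,0),(465,145,128),(355,145,128))])
print("railS",ray("scene",f(115,130,8,660,228),115).round(1),ray("scene",f(115,130,8,650,525),0).round(1))
a=cv2.imread("pics/top0.png");b=cv2.imread("pics/scene0.png")
crop(a,140,125,60,40,13,"t_rail2"); crop(b,155,140,60,60,12,"s_rail2")
E
```

```text
scene [[0.464, -0.38, 0.8], [-0.885, -0.224, 0.408], [0.024, -0.897, -0.441]]
top [[0.013, -0.993, 0.118], [-1.0, -0.01, 0.025], [-0.024, -0.118, -0.993]]
bin [array([536., -27.,  62.]), array([517., -84.,  62.])] [444.   4.  30.] [418. -54.  30.]
pin [array([ 489.4, -175.2,    5. ]), array([ 499.1, -280.7,    5. ]), array([ 499.5, -280.6,   24. ]), array([ 501.4, -317.6,   24. ])]
pinS [array([ 488.9, -174.3,    5. ]), array([ 499.8, -280.7,    5. ]), array([ 487.4, -285. ,    0. ]), array([ 491.7, -322.3,   -0. ])]
rail [array([606.9, 151.9, 128. ]), array([655. , 148.4,   0. ]), array([603.1, 153.9,   0. ]), array([614.7, 240.8, 128. ]), array([614.3, 287.4, 128. ])]
railS [612.8 156.6 115. ] [598.5 156.8   0. ]
```

View pics/t_rail2.png

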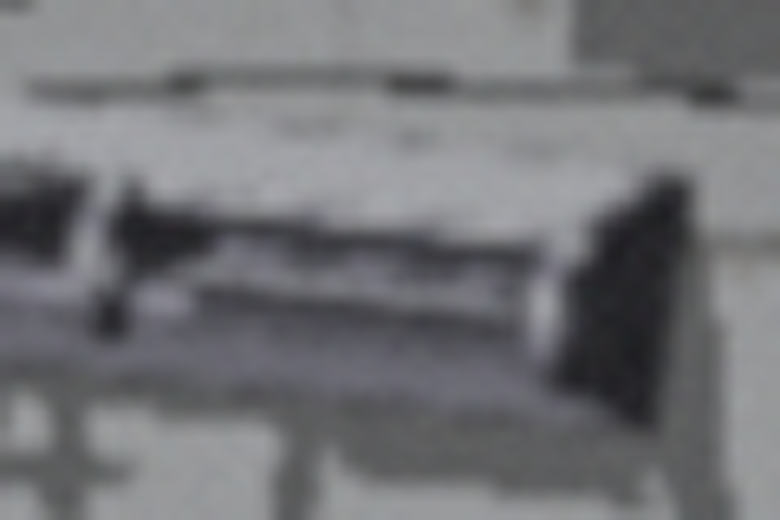

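View pics/s_rail2.png

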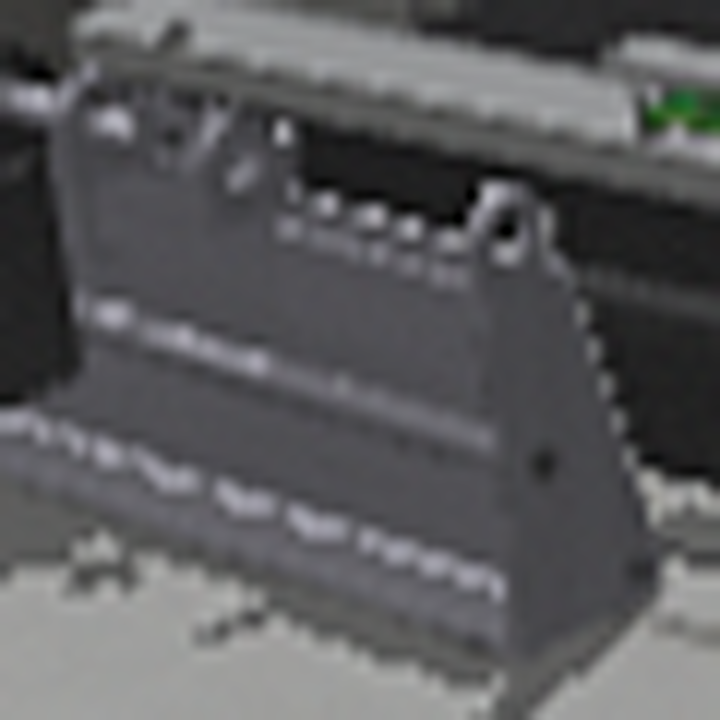

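```bash
cat >> h.py <<'E'
def fit(obs,p0,free=(0,1,3),loss='soft_l1'):
    # obs: (cam,(u,v),P)
    p0=np.array(p0,float);free=list(free)
    def f(q):
        p=p0.copy();p[free]=q
        return np.concatenate([(proj(n,place(p,P))[0]-u) for n,u,P in obs])
    s=least_squares(f,p0[free],loss=loss);p=p0.copy();p[free]=s.x
    return p,f(s.x).reshape(-1,2).round(2)
def overlay(im,n,p,segs,x,y,w,h,s,name):
    o=cv2.resize(im[y:y+h,x:x+w],None,fx=s,fy=s,interpolation=cv2.INTER_CUBIC)
    for a,b in segs:
        q=proj(n,place(p,np.array([a,b],float)));q=(q-[x,y]+.5)*s-.5
        cv2.line(o,*[tuple(int(v) for v in k.round()) for k in q],(0,255,0),1)
    cv2.imwrite(f"pics/{name}.png",o)
def circ(c,ax,r):
    t=np.linspace(0,2*np.pi,25);P=np.zeros((25,3));i=[k for k in range(3) if k!=ax]
    P[:,i[0]]=r*np.cos(t);P[:,i[1]]=r*np.sin(t);P+=c
    return [(P[k],P[k+1]) for k in range(24)]
RAIL=circ((-2,-117.5,115),1,7)+circ((-2,-117.5,115),1,13)+circ((-2,-22.5,115),1,13)+circ((-2,-27.5,115),1,13)+[((0,-105,99),(0,-35,99)),((3,-105,99),(3,-35,99)),((14,-105,101),(14,105,101)),((0,-117.5,0),(0,117.5,0))]
E
python3 - <<'E'
from h import *
t=lambda X,Y:full(140,125,13,X,Y); s=lambda X,Y:full(155,140,12,X,Y)
obs=[("top",t(544,300),(-2,-115,127)),("top",t(97,225),(-2,-25,127)),
("scene",s(505,230),(-2,-116.5,115)),("scene",s(510,183),(-2,-115,128)),("scene",s(285,128),(-2,-25,128)),
("scene",s(280,235),(0,-35,99)),]
p,r=fit(obs,(614,265,0,-.088));print(p,r)
a=cv2.imread("pics/top0.png");b=cv2.imread("pics/scene0.png")
overlay(a,"top",p,RAIL,140,125,60,40,13,"t_r3");overlay(b,"scene",p,RAIL,155,140,60,60,12,"s_r3")
for c in("top","scene"):
  print(c,fit([o for o in obs if o[0]==c],(614,265,0,-.088)))
E
```

```text
[ 6.25639869e+02  2.65816618e+02  0.00000000e+00 -1.57862452e-01] [[ 0.5   0.05]
 [ 0.01  0.02]
 [ 0.52  0.48]
 [-0.46  0.04]
 [-3.27 -2.11]
 [ 0.57 -1.39]]
top (array([ 6.25859944e+02,  2.66449417e+02,  0.00000000e+00, -1.59717271e-01]), array([[ 0.24,  0.04],
       [-0.24, -0.05]]))
scene (array([ 6.21541677e+02,  2.62486163e+02,  0.00000000e+00, -1.53322418e-01]), array([[ 0.77,  1.08],
       [-0.21,  0.63],
       [-3.22, -1.54],
       [ 0.64, -0.79]]))
```

View pics/t_r3.png

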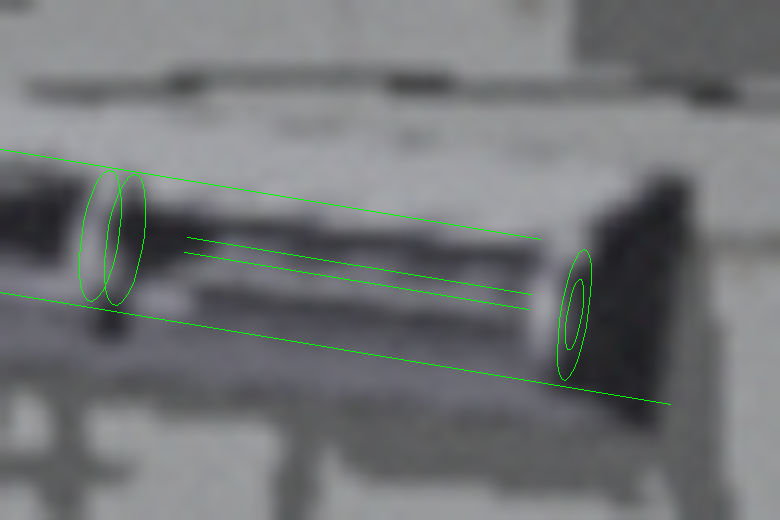

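View pics/s_r3.png

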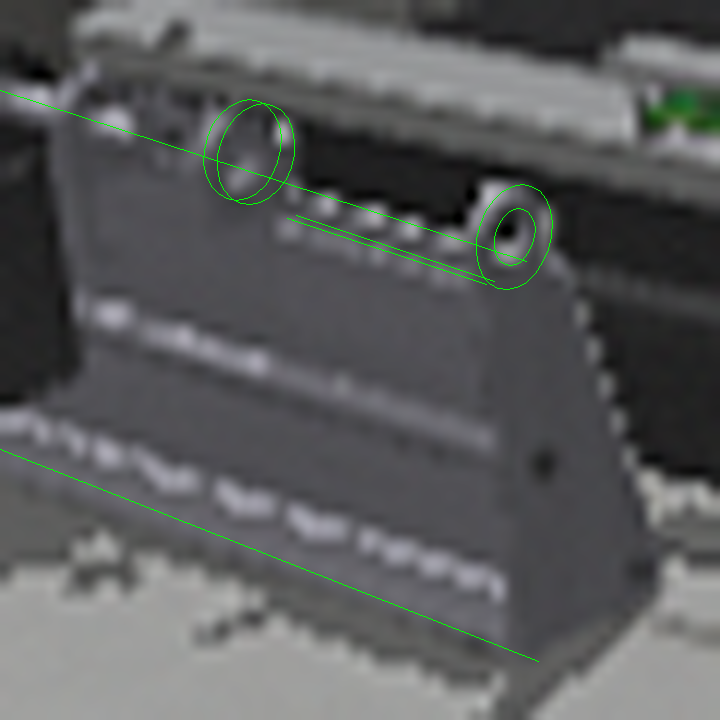

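```bash
python3 - <<'E'
from h import *
t=lambda X,Y:full(140,125,13,X,Y); s=lambda X,Y:full(155,140,12,X,Y); t1=lambda X,Y:full(70,120,6,X,Y)
def L(n,name,a,b,z):
    A,B=ray(n,a,z),ray(n,b,z);d=A-B; d*=np.sign(d[1]);print(name,A.round(1),B.round(1),"yaw",round(np.arctan2(-d[0],d[1]),3),np.linalg.norm(d).round(1))
L("top","gap top",t(210,213),t(520,250),101)
L("top","brightline",t(200,293),t(490,315),99)
L("top","frontface bottom",t(0,370),t(630,420),20)
L("top","pin axis",t1(170,115),t1(300,135),115)
L("top","back line",t(250,110),t(600,150),60)
L("scene","panel top",s(295,193),s(455,240),101)
L("scene","louvre",s(285,233),s(465,276),99)
L("scene","restbar",s(90,310),s(490,437),60)
L("scene","base bar",s(0,420),s(490,585),10)
L("scene","base edge",s(0,455),s(505,645),0)
E
```

```text
gap top [627.6 225.8 101. ] [620.6 163.8 101. ] yaw -0.112 62.4
brightline [611.8 227.7  99. ] [607.9 169.7  99. ] yaw -0.068 58.1
frontface bottom [609.9 288.7  20. ] [600.4 154.9  20. ] yaw -0.071 134.2
pin axis [629.3 371.3 115. ] [621. 315. 115.] yaw -0.145 56.9
back line [657.5 228.3  60. ] [649.6 155.8  60. ] yaw -0.108 72.9
panel top [631.6 237.4 101. ] [625.4 183.  101. ] yaw -0.112 54.7
louvre [611.6 225.2  99. ] [610.9 169.6  99. ] yaw -0.013 55.6
restbar [620.1 299.   60. ] [605.5 160.3  60. ] yaw -0.104 139.4
base bar [638.3 351.7  10. ] [620.4 173.6  10. ] yaw -0.1 178.9
base edge [636.7 351.5  -0. ] [610.3 162.2   0. ] yaw -0.139 191.1
```

```bash
python3 - <<'E'
from h import *
import time
ims=[cv2.imread("pics/top0.png").astype(float)]
a=np.mean([optics.read_camera("top").astype(float) for _ in range(4)],0)[:,:,::-1]
b=np.mean([optics.read_camera("scene").astype(float) for _ in range(4)],0)[:,:,::-1]
np.save("top.npy",a);np.save("scene.npy",b)
f=lambda i:np.clip(i*1.5,0,255).astype(np.uint8)
crop(f(a),75,128,66,40,12,"t_r4");crop(f(a),125,128,66,40,12,"t_r5");crop(f(b),130,130,80,50,10,"s_r5")
E
```

```text
(no output)
```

View pics/t_r4.png

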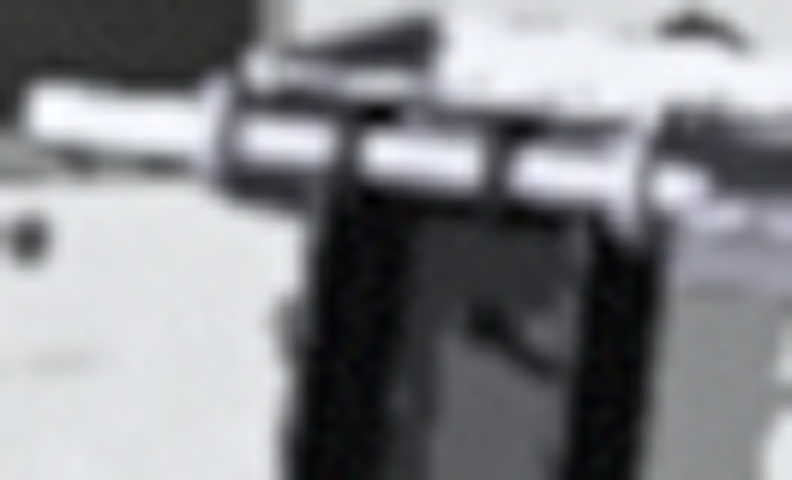

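View pics/t_r5.png

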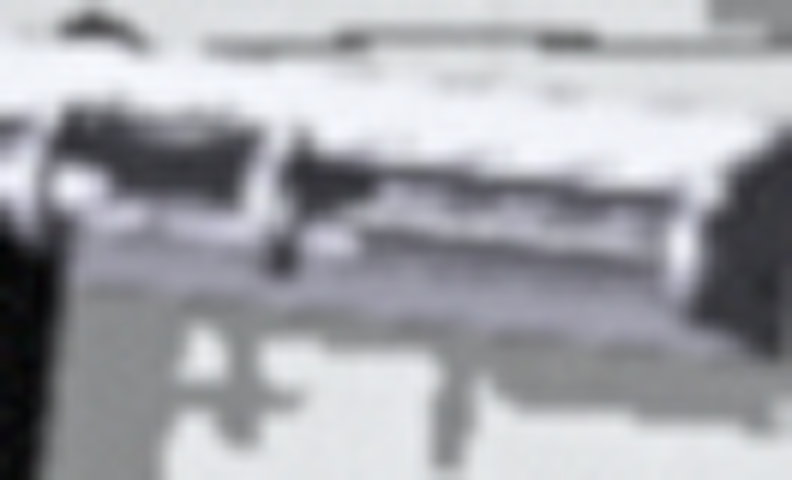

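View pics/s_r5.png

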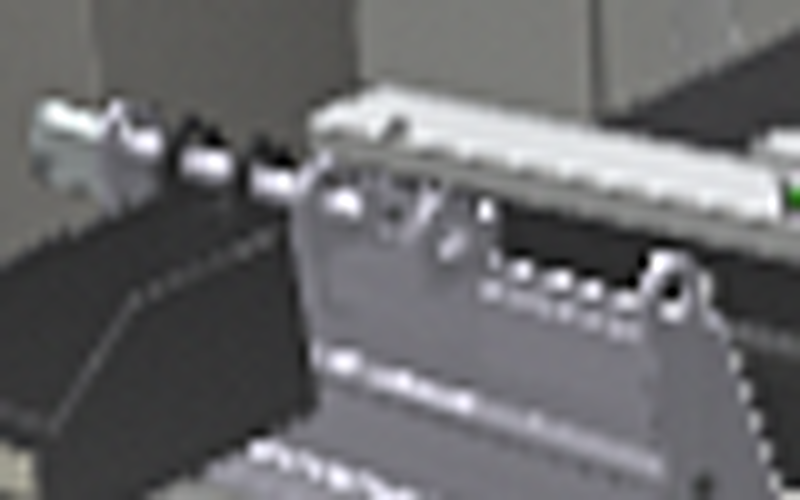

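```bash
cat > railfit.py <<'E'
from h import *
t4=lambda X,Y:full(75,128,12,X,Y); t5=lambda X,Y:full(125,128,12,X,Y); s=lambda X,Y:full(130,130,10,X,Y)
obs=[("top",t4(213,130),(-2,115,125)),("top",t4(630,182),(-2,25,125)),("top",t5(265,188),(-2,-25,125)),("top",t5(683,242),(-2,-115,125)),
("scene",s(671,288),(-2,-116.5,115)),("scene",s(673,250),(-2,-115,128)),("scene",s(320,152),(-2,25,128)),
("scene",s(485,283),(0,-35,99)),]
if __name__=="__main__":
  p,r=fit(obs,(614,265,0,-.088));print(p.round(3),r.tolist())
  for c in("top","scene"):
    q,r=fit([o for o in obs if o[0]==c],(614,265,0,-.088));print(c,q.round(3),r.tolist())
  a=np.load("top.npy").clip(0,255).astype(np.uint8);b=np.load("scene.npy").clip(0,255).astype(np.uint8)
  overlay(a,"top",p,RAIL,125,128,66,40,12,"t_r6");overlay(b,"scene",p,RAIL,130,130,80,60,10,"s_r6")
E
python3 railfit.py
```

```text
[ 6.19436e+02  2.67722e+02  0.00000e+00 -9.20000e-02] [[-0.14, 0.0], [0.01, -0.84], [-0.1, 0.6], [0.25, -0.38], [0.53, 0.65], [-0.26, 0.1], [0.12, 0.45], [-0.85, 0.18]]
top [ 6.19013e+02  2.67714e+02  0.00000e+00 -9.40000e-02] [[-0.13, 0.08], [0.01, -0.7], [-0.11, 0.78], [0.24, -0.13]]
scene [ 6.22205e+02  2.69235e+02  0.00000e+00 -9.70000e-02] [[0.54, 0.31], [-0.24, -0.23], [0.35, 0.11], [-0.71, -0.18]]
```

View pics/t_r6.png

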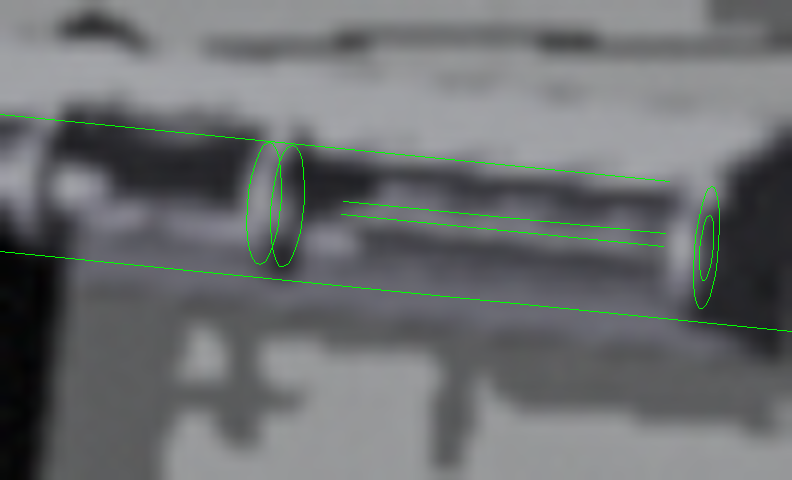

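View pics/s_r6.png

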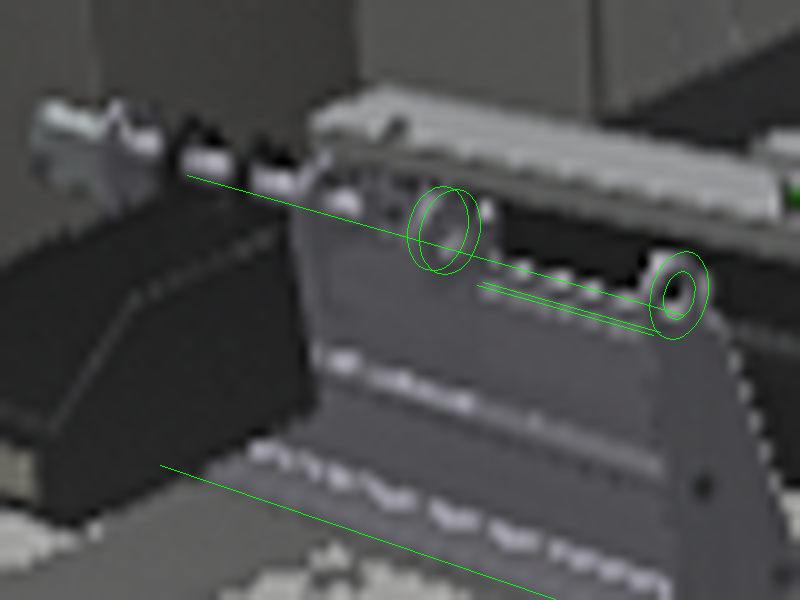

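```bash
cat >> h.py <<'E'
def BIN():
    s=[]
    for y in(-30,30):
        s+=[((-50,y,-31),(50,y,-31)),((50,y,-31),(50,y,31)),((50,y,31),(-12,y,31)),((-12,y,31),(-50,y,0)),((-50,y,0),(-50,y,-31))]
    for x,z in((-50,-31),(50,-31),(50,31)): s.append(((x,-30,z),(x,30,z)))
    for y in(-16,16): s+=circ((54,y,44),1,7)+circ((54,y,44),1,13)
    s+=[((61,-24,28),(61,24,28)),((61,-24,15),(61,24,15)),((61,-24,28),(61,-24,15)),((61,24,28),(61,24,15))]
    return s
PIN=[((x,y,z),(x,-y,z)) for x in(-6,6) for y in (20,) for z in(-12,12)]+[((-6,y,z),(6,y,z)) for y in(-20,20) for z in(-12,12)]+[((x,y,-12),(x,y,12)) for x in(-6,6) for y in(-20,20)]+[((x,20,-7),(x,128,-7)) for x in(-5,5)]+[((-5,128,-7),(5,128,-7))]
E
cat > objfit.py <<'E'
from h import *
t=lambda X,Y:full(235,165,9,X,Y); s=lambda X,Y:full(200,180,9,X,Y)
ob=[("top",t(170,135),(50,30,31)),("top",t(352,195),(50,-30,31)),("top",t(230,85),(54,16,56)),("top",t(335,125),(54,-16,56)),
("scene",s(500,440),(50,-30,-31)),("scene",s(232,570),(-50,-30,-31)),("scene",s(95,495),(-50,30,-31)),("scene",s(505,240),(50,-30,31)),("scene",s(335,325),(-12,-30,31)),("scene",s(485,190),(54,-16,44))]
t=lambda X,Y:full(300,175,9,X,Y); s=lambda X,Y:full(275,230,9,X,Y)
op=[("top",t(80,218),(0,128,-7)),("top",t(430,190),(0,20,-7)),("top",t(440,186),(0,20,12)),("top",t(566,178),(0,-20,12)),
("scene",s(75,120),(0,128,-7)),("scene",s(478,215),(0,20,-7)),("scene",s(480,262),(-6,20,-12)),("scene",s(632,297),(-6,-20,-12)),("scene",s(492,155),(6,20,12)),("scene",s(483,180),(-6,20,12)),("scene",s(640,215),(-6,-20,12)),("scene",s(645,190),(6,-20,12))]
a=np.load("top.npy").clip(0,255).astype(np.uint8);b=np.load("scene.npy").clip(0,255).astype(np.uint8)
for nm,o,p0,seg,tc,sc in(("bin",ob,(480,-40,31,-.3),BIN(),(235,165,50,65,9),(200,180,80,65,9)),("pin",op,(500,-300,12,.1),PIN,(300,175,80,40,9),(275,230,80,40,9))):
  p,r=fit(o,p0);print(nm,p.round(3),r.tolist())
  for c in("top","scene"):
    q,r=fit([k for k in o if k[0]==c],p0);print(c,q.round(3),r.tolist())
  overlay(a,"top",p,seg,*tc,"t_f"+nm);overlay(b,"scene",p,seg,*sc,"s_f"+nm)
E
python3 objfit.py
```

```text
bin [ 4.8190e+02 -4.0037e+01  3.1000e+01 -3.2100e-01] [[0.33, -1.67], [1.75, -0.95], [-0.99, 2.97], [-0.89, 2.53], [-0.01, -0.03], [0.06, 0.38], [-0.31, -1.5], [0.21, 1.0], [0.65, -0.19], [-0.2, -0.51]]
top [ 4.8592e+02 -3.6718e+01  3.1000e+01 -3.9000e-01] [[0.59, -3.47], [1.44, -1.29], [-0.76, 1.52], [-0.97, 1.88]]
scene [ 4.81246e+02 -4.01640e+01  3.10000e+01 -3.14000e-01] [[-0.11, 0.02], [0.12, 0.56], [-0.39, -1.28], [0.1, 1.05], [0.64, -0.07], [-0.34, -0.46]]
pin [ 4.98855e+02 -3.01413e+02  1.20000e+01  7.30000e-02] [[-0.52, 0.2], [0.3, 0.83], [0.34, 0.67], [1.29, 0.62], [-0.1, -0.41], [0.01, 0.64], [-1.04, -1.35], [-0.18, -0.59], [0.04, -0.97], [-0.09, -0.96], [0.49, -0.29], [0.86, -0.4]]
top [ 5.00844e+02 -3.00481e+02  1.20000e+01  8.50000e-02] [[-0.82, 0.0], [-0.04, 0.19], [-0.01, 0.01], [0.92, -0.2]]
scene [ 4.96760e+02 -3.01993e+02  1.20000e+01  7.30000e-02] [[-0.21, 0.08], [-0.0, 1.19], [-1.06, -0.79], [-0.15, -0.0], [0.03, -0.43], [-0.1, -0.41], [0.52, 0.29], [0.89, 0.16]]
```

View pics/t_fbin.png

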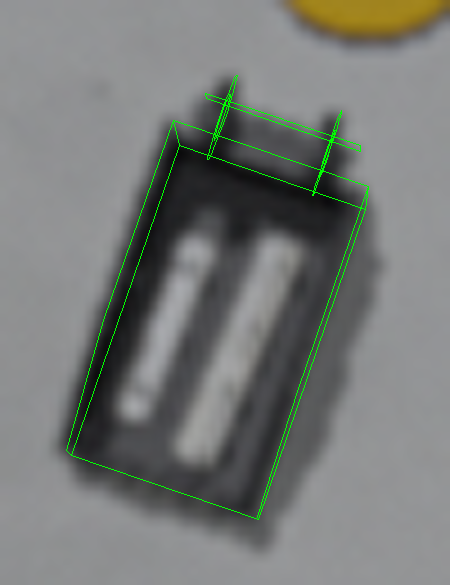

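View pics/s_fbin.png

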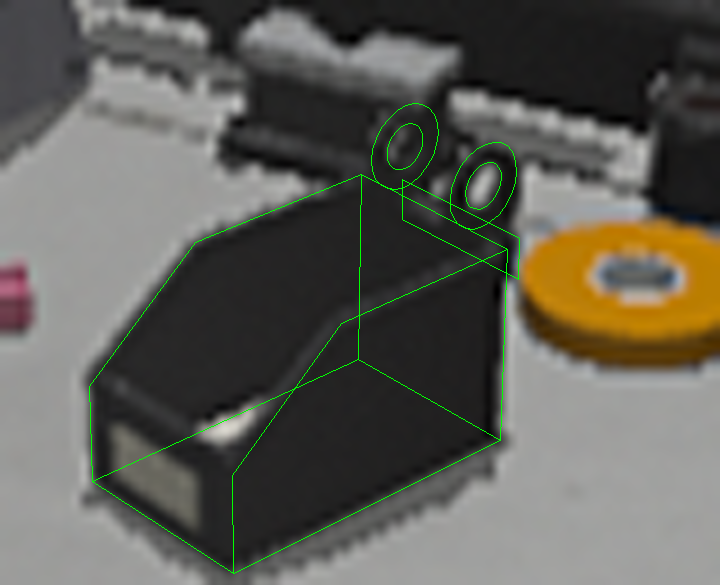

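View pics/t_fpin.png

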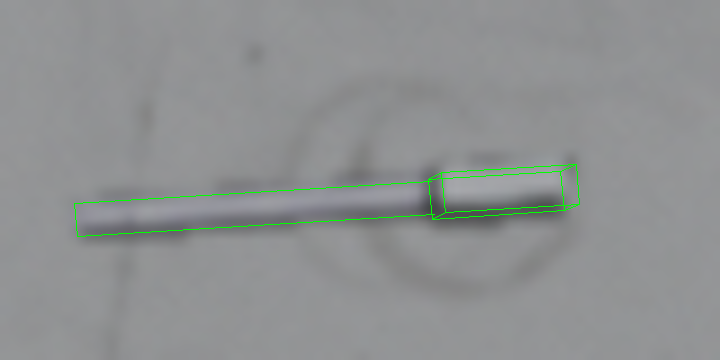

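View pics/s_fpin.png

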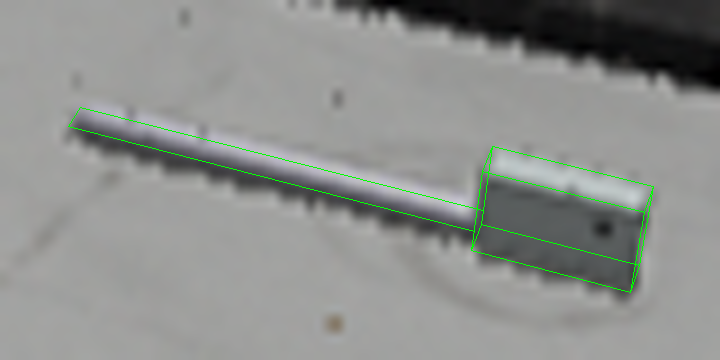

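```bash
python3 - <<'E'
from h import *
s=lambda X,Y:full(130,130,10,X,Y)
p=np.array([619.4,267.7,0,-.093])
for X,Y in((340,355),(340,375),(650,460),(650,475)):
    u=s(X,Y)
    r=least_squares(lambda q:proj("scene",place(p,(-1.5,q[0],q[1])))[0]-u,[-60,60]);print(r.x.round(1))
# gripper targets
print(R.from_quat([1.46880450e-01,9.89153959e-01,0,0]).as_matrix().round(3))
print("tape",ray("top",(276,156),6).round(),"reel",ray("top",(155.5,229),6).round(),"bottle",ray("top",(381,139),100).round())
print("free",place(p,(0,-70,99)),"hang",place(p,(-53,-70,71)))
E
```

```text
[25.1 62.3]
[25.9 55.3]
[-102.9   59.1]
[-102.6   54.2]
[[-0.957  0.291  0.   ]
 [ 0.291  0.957  0.   ]
 [ 0.     0.    -1.   ]]
tape [607. -86.   6.] reel [403. 240.   6.] bottle [ 637. -352.  100.]
free [[612.89938011 198.00249688  99.        ]] hang [[560.12841346 202.9243948   71.        ]]
```

Call:
{"op": "step_arm", "data": {
  "rows": [
    [-20,-20,0,0,0,0,0],
    [-50,-50,0,0,0,0,0],
    [-80,-80,0,0,0,0,0],
    [-110,-110,0,0,0,0,0],
    [-140,-140,0,0,0,0,0],
    [-170,-170,0,0,0,0,0],
    [-200,-200,0,0,0,0,0],
    [-230,-230,0,0,0,0,0],
    [-255,-255,0,0,0,0,0],
    [-270,-270,0,0,0,0,0]
  ]
}}

```text
time_s: 1.5
position: [347.7, 211.3, 231.6]
eef_rot: [0.148, 0.989, 0.0, 0.0]
contact_force: [-0.2, 0.3, -0.5]
opening: 1.001
```

Call:
{"op": "step_arm", "data": {
  "rows": [
    [-20,-20,0,0,0,0,0],
    [-50,-50,0,0,0,0,0],
    [-80,-80,0,0,0,0,0],
    [-110,-110,0,0,0,0,0],
    [-140,-140,20,0,0,1,0],
    [-170,-170,40,0,0,1.7,0],
    [-190,-190,60,0,0,1.7,0],
    [-200,-201,80,0,0,1.7,0],
    [-202,-203,90,0,0,1.7,0],
    [-202,-203,90,0,0,1.7,0]
  ]
}}

```text
time_s: 2.5
position: [480.3, -39.4, 140.1]
eef_rot: [0.162, 0.987, 0.0, -0.002]
contact_force: [-0.7, -0.4, 0.7]
opening: 0.999
```

```bash
cat >> h.py <<'E'
def grab(n,k=1):
    return np.mean([optics.read_camera(n).astype(float) for _ in range(k)],0)[:,:,::-1].clip(0,255).astype(np.uint8)
E
python3 - <<'E'
from h import *
a=grab("top");b=grab("scene")
P=np.array([480.3,-39.4,140.1]);print(proj("top",P),proj("scene",P))
crop(a,215,140,90,90,7,"t1");crop(b,180,120,100,120,6,"s1")
E
```

```text
[[257.37627134 197.66365577]] [[232.38547416 180.47428587]]
```

View pics/t1.png

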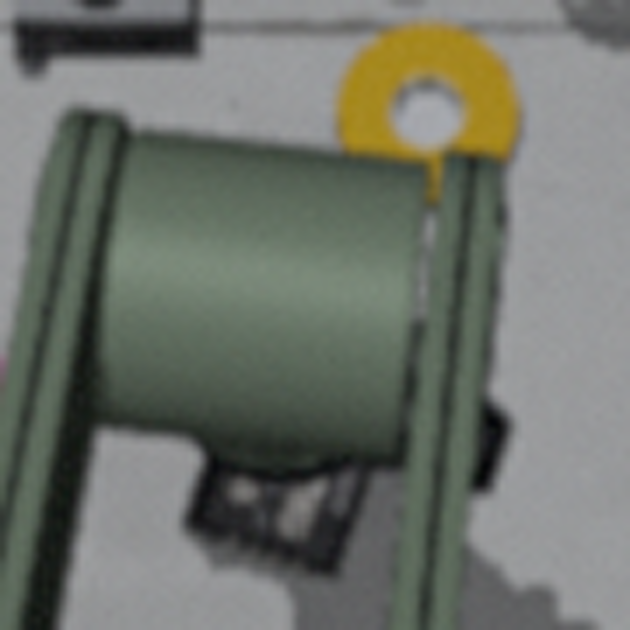

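View pics/s1.png

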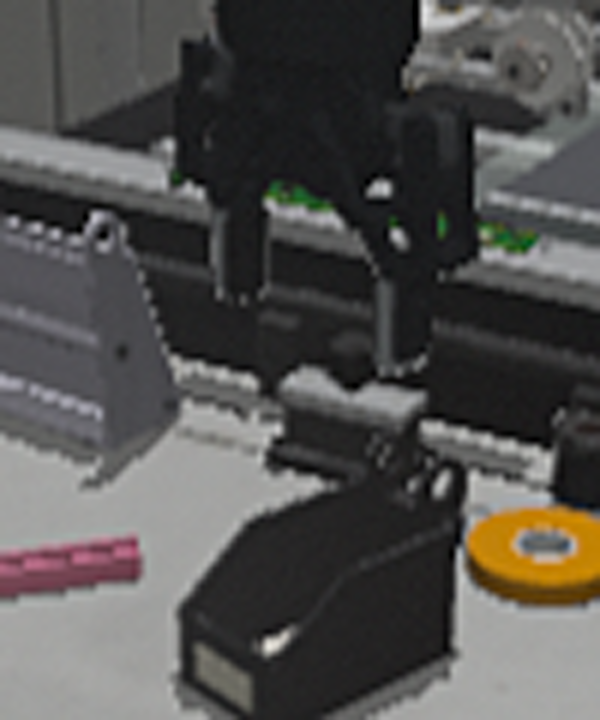

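Call:
{"op": "step_arm", "data": {
  "rows": [
    [0,0,15,0,0,0,0],
    [0,0,40,0,0,0,0],
    [0,0,65,0,0,0,0],
    [0,0,90,0,0,0,0],
    [0,0,105,0,0,0,0],
    [0,0,114,0,0,0,0],
    [0,0,116,0,0,0,0],
    [0,0,116,0,0,0,0]
  ]
}}

```text
time_s: 3.4
position: [481.9, -39.1, 26.0]
eef_rot: [0.161, 0.987, 0.0, 0.001]
contact_force: [-0.4, -0.1, 0.0]
opening: 1.002
```

Call:
{"op": "step_arm", "data": {
  "grip_force": 40,
  "rows": [
    [0,0,0,0,0,0,40],
    [0,0,0,0,0,0,60],
    [0,0,0,0,0,0,80],
    [0,0,0,0,0,0,100],
    [0,0,0,0,0,0,120],
    [0,0,0,0,0,0,140],
    [0,0,0,0,0,0,140],
    [0,0,0,0,0,0,140],
    [0,0,0,0,0,0,140]
  ]
}}

```text
time_s: 4.3
position: [481.8, -39.6, 26.2]
eef_rot: [0.161, 0.987, 0.0, 0.001]
contact_force: [-0.4, 0.6, 7.0]
opening: 0.694
```

Call:
{"op": "step_arm", "data": {
  "rows": [
    [0,0,-4,0,0,0,140],
    [0,0,-15,0,0,0,140],
    [0,0,-35,0,0,0,140],
    [0,0,-60,0,0,0,140],
    [0,0,-80,0,0,0,140],
    [0,0,-95,0,0,0,140],
    [0,0,-100,0,0,0,140],
    [0,0,-100,0,0,0,140]
  ]
}}

```text
time_s: 5.1
position: [481.5, -39.6, 126.0]
eef_rot: [0.162, 0.987, 0.0, 0.001]
contact_force: [0.1, -0.4, -1.5]
opening: 0.695
```

```bash
python3 - <<'E'
from h import *
from cell import get_state
a=grab("top",2);b=grab("scene",2);s=get_state();print(s['position'],s['eef_rot'],s['contact_force'],s['opening'])
crop(a,215,140,90,90,7,"t2");crop(b,180,120,100,110,7,"s2")
E
```

```text
[480.57737638 -39.43837537 124.38848947] [ 1.61529244e-01  9.86867365e-01 -2.78602507e-06 -1.05187610e-03] [-0.08763949 -0.96773507 -3.00242671] 0.700384233979609
```

View pics/s2.png

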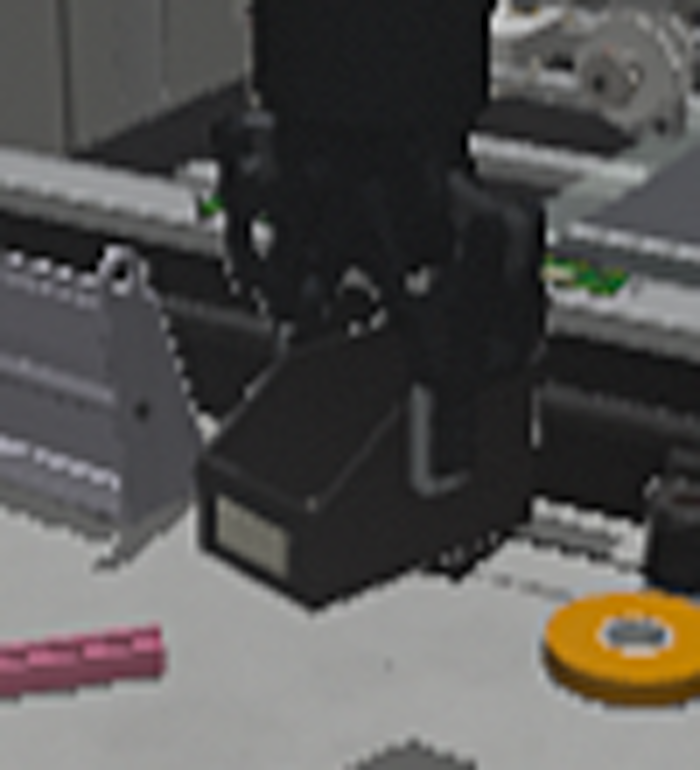

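```bash
python3 - <<'E'
from h import *
s=lambda X,Y:full(180,120,7,X,Y)
o=[("scene",s(315,608),(-50,-30,-31)),("scene",s(203,547),(-50,30,-31)),("scene",s(528,520),(50,-30,-31))]
print(fit(o,(481,-39,130,-.325),free=(0,1,2)),fit(o,(481,-39,130,-.325),free=(0,1,3)))
a=cv2.imread("pics/t2.png")
E
```

```text
(array([ 4.99271415e+02, -2.78752622e+01,  1.19569536e+02, -3.25000000e-01]), array([[-0.1 ,  0.03],
       [ 0.07, -0.1 ],
       [ 0.04,  0.08]])) (array([ 4.82178732e+02, -3.77137089e+01,  1.30000000e+02, -3.08976250e-01]), array([[ 0.04,  0.2 ],
       [-0.54, -0.06],
       [ 0.5 , -0.31]]))
```

View pics/t2.png

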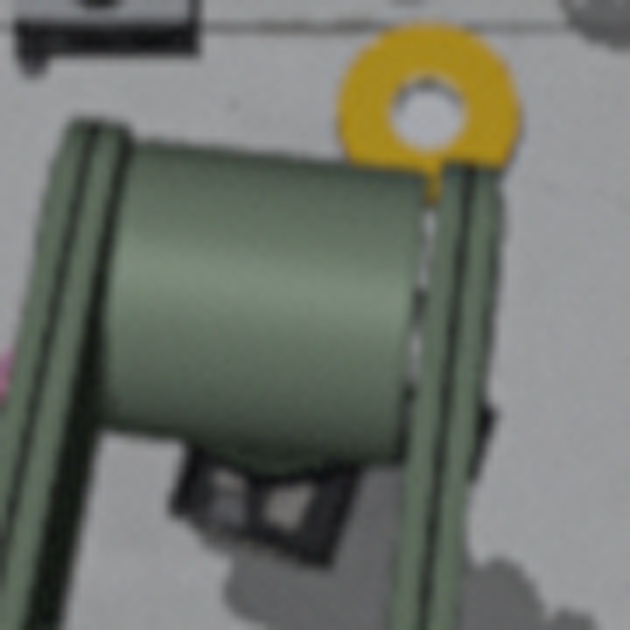

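Call:
{"op": "step_arm", "data": {
  "rows": [
    [3,12,0,0,0,0,140],
    [9,38,0,0,0,-1.3,140],
    [17,70,0,0,0,-3,140],
    [25,103,0,0,0,-5,140],
    [33,136,0,0,0,-7,140],
    [41,169,0,0,0,-9,140],
    [48,200,0,0,0,-11,140],
    [54,225,0,0,0,-12.5,140],
    [57,238,0,0,0,-13.2,140],
    [58,242,0,0,0,-13.3,140]
  ]
}}

```text
time_s: 6.3
position: [503.1, 209.8, 124.8]
eef_rot: [0.045, 0.999, -0.0, -0.0]
contact_force: [0.7, -0.7, -2.6]
opening: 0.697
```

Call:
{"op": "step_arm", "data": {
  "rows": [
    [0,0,0,0,0,0,140],
    [0,0,0,0,0,0,140]
  ]
}}

```text
time_s: 6.5
position: [503.1, 207.4, 125.1]
eef_rot: [0.047, 0.999, -0.0, -0.0]
contact_force: [-0.1, -0.3, -2.3]
opening: 0.697
```

```bash
python3 - <<'E'
from h import *
from cell import get_state
a=grab("top",4);b=grab("scene",4)
for k in range(1): s=get_state();print(s['position'],s['eef_rot'],s['contact_force'])
q=R.from_quat(s['eef_rot']).as_matrix();print(q[:,0].round(4),q[:,1].round(4),q[:,2].round(4))
cv2.imwrite("pics/top3.png",a);cv2.imwrite("pics/scene3.png",b)
f=lambda i:np.clip(i*1.5,0,255).astype(np.uint8)
crop(f(a),110,110,110,100,7,"t3");crop(f(b),110,100,110,100,7,"s3")
E
```

```text
[503.516668   207.98230149 125.37607715] [4.64596621e-02 9.98920165e-01 2.51675091e-05 4.60873662e-05] [ 0.8200769   0.90576425 -1.28335204]
[-9.957e-01  9.280e-02 -1.000e-04] [9.280e-02 9.957e-01 1.000e-04] [ 1.e-04  0.e+00 -1.e+00]
```

View pics/t3.png

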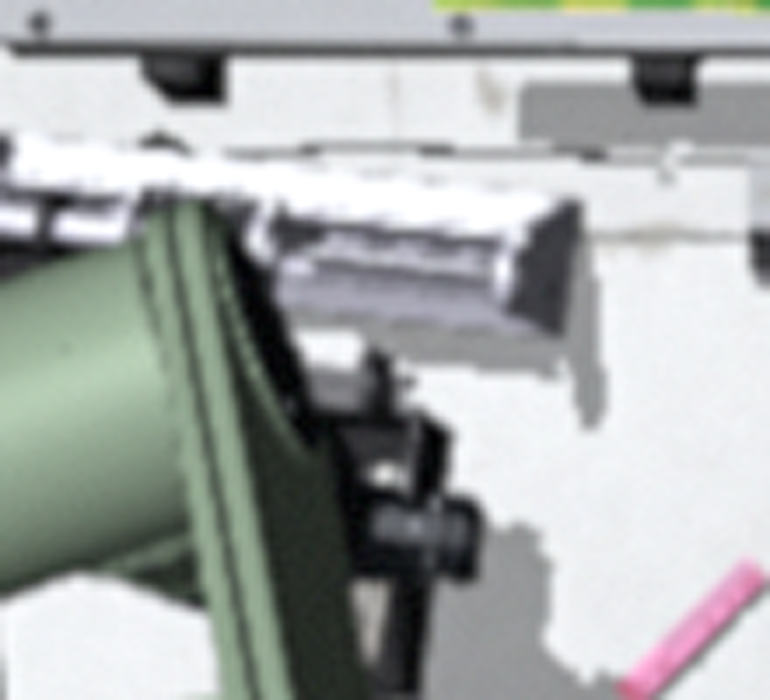

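View pics/s3.png

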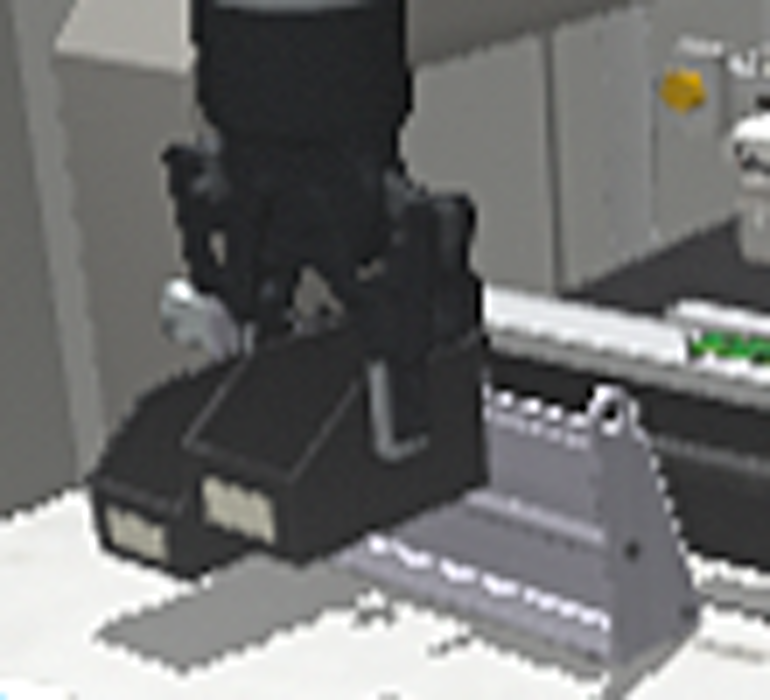

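```bash
python3 - <<'E'
from h import *
t=lambda X,Y:full(110,110,7,X,Y)
s=lambda X,Y:full(110,100,7,X,Y)
p=(503.4,208,130.4,-.093)
print("eye top pred",proj("top",place(p,(54,-16,56))),t(376,355),"corner pred",proj("top",place(p,(50,-30,31))),t(448,432))
for n,P,u in(("fr bot",(-50,-30,-31),s(290,562)),("back bot",(50,-30,-31),s(487,485)),("back top",(50,-30,31),s(487,340)),("fl",(-50,30,-31),s(185,518))):
    print(n,proj("scene",place(p,P)).round(1),np.round(u,1))
a=cv2.imread("pics/top3.png");b=cv2.imread("pics/scene3.png")
overlay(a,"top",p,BIN(),110,110,110,100,7,"t3o");overlay(b,"scene",p,BIN(),110,100,110,100,7,"s3o")
E
```

```text
eye top pred [[162.36640526 163.51085772]] (163.28571428571428, 160.28571428571428) corner pred [[170.08796101 167.28945177]] (173.57142857142856, 171.28571428571428)
fr bot [[152.6 180.7]] [151.  179.9]
back bot [[179.4 168.9]] [179.1 168.9]
back top [[178.  147.9]] [179.1 148.1]
fl [[136.8 175.3]] [136.  173.6]
```

View pics/t3o.png

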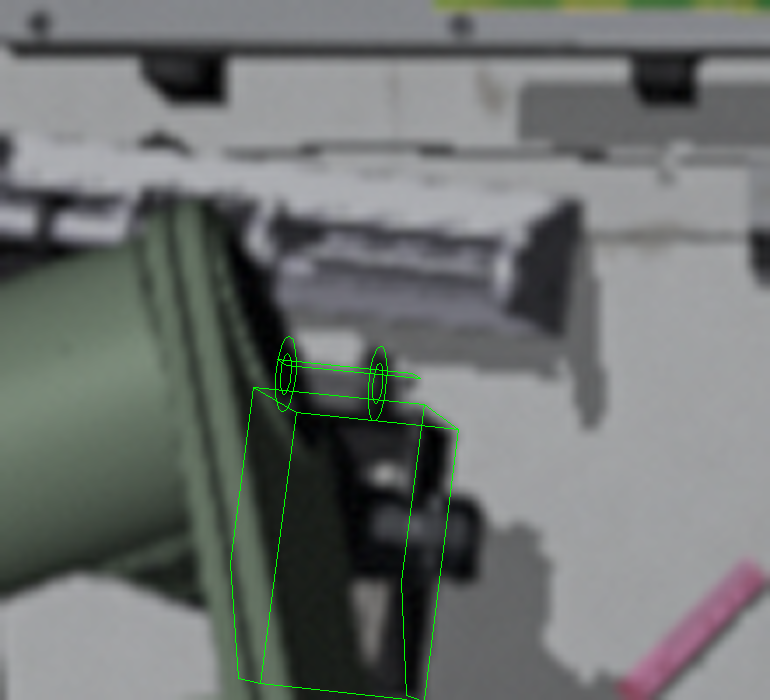

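View pics/s3o.png

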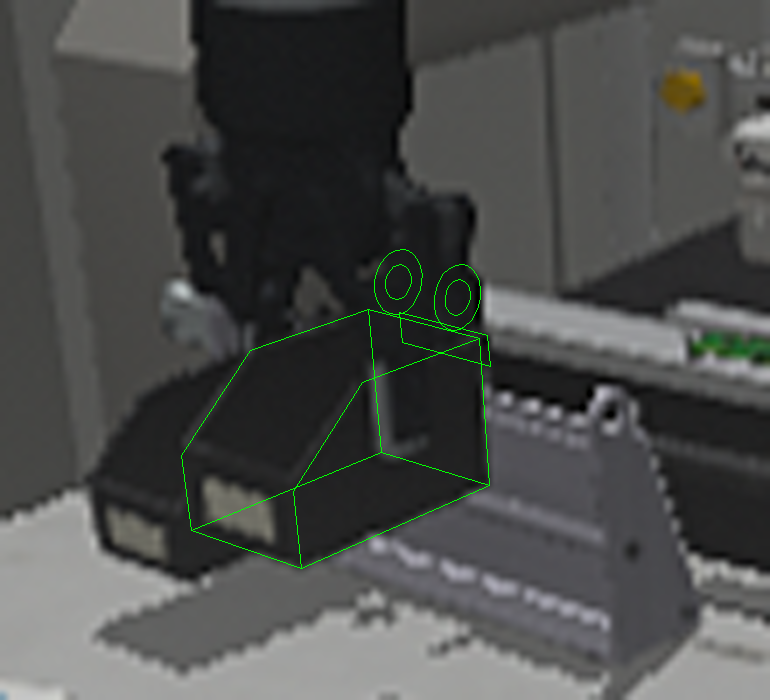

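```bash
cat >> h.py <<'E'
def fit6(obs,p0,free,w=None):
    # p = x,y,z,yaw,pitch(front down +),roll
    p0=np.array(p0,float);free=list(free)
    def tr(p,P): return R.from_euler('ZYX',[p[3],-p[4],p[5]]).apply(np.atleast_2d(P))+p[:3]
    def f(q):
        p=p0.copy();p[free]=q
        return np.concatenate([(proj(n,tr(p,P))[0]-u) for n,u,P in obs])
    s=least_squares(f,p0[free],x_scale=[.01 if k>2 else 1 for k in free]);p=p0.copy();p[free]=s.x
    return p.round(3),f(s.x).reshape(-1,2).round(1).tolist()
E
python3 - <<'E'
from h import *
t=lambda X,Y:full(110,110,7,X,Y)
s=lambda X,Y:full(110,100,7,X,Y)
o=[("scene",s(290,563),(-50,-30,-31)),("scene",s(487,486),(50,-30,-31)),("scene",s(486,340),(50,-30,31)),("scene",s(186,520),(-50,30,-31)),("scene",s(370,376),(-12,-30,31)),
 ("top",t(376,357),(54,-16,56)),("top",t(450,430),(50,-30,31))]
p0=(503.4,208,130.4,-.093,0,0)
for fr in((0,1,2),(0,1,2,3),(0,1,2,4),(0,1,2,3,4),(0,1,2,3,4,5)): print(fr,fit6(o,p0,fr))
print(fit6(o[:5],p0,(0,1,2,3,4)))
E
```

```text
(0, 1, 2) (array([ 5.00245e+02,  2.03533e+02,  1.34068e+02, -9.30000e-02,
        0.00000e+00,  0.00000e+00]), [[2.0, 0.2], [0.8, -0.6], [-0.5, -0.9], [0.9, 0.9], [-0.7, 0.2], [0.6, 4.0], [-2.3, -2.6]])
(0, 1, 2, 3) (array([ 5.04465e+02,  2.06781e+02,  1.32248e+02, -1.82000e-01,
        0.00000e+00,  0.00000e+00]), [[0.2, -0.1], [1.2, -0.1], [-0.0, -0.3], [0.9, 0.0], [-1.6, 0.3], [1.3, 3.3], [-1.8, -2.9]])
(0, 1, 2, 4) (array([ 4.98897e+02,  2.03056e+02,  1.34477e+02, -9.30000e-02,
       -7.90000e-02,  0.00000e+00]), [[0.9, -0.8], [0.0, 1.0], [-0.0, 0.3], [-0.2, -0.1], [-0.2, -0.3], [1.3, 3.1], [-1.7, -2.8]])
(0, 1, 2, 3, 4) (array([ 5.00672e+02,  2.04370e+02,  1.33737e+02, -1.25000e-01,
       -6.50000e-02,  0.00000e+00]), [[0.4, -0.7], [0.3, 0.9], [0.1, 0.3], [-0.0, -0.3], [-0.6, -0.2], [1.5, 3.0], [-1.6, -2.9]])
(0, 1, 2, 3, 4, 5) (array([ 5.00418e+02,  2.04037e+02,  1.33622e+02, -1.30000e-01,
       -7.10000e-02, -1.70000e-02]), [[0.4, -0.9], [0.5, 1.0], [0.1, 0.3], [0.0, -0.1], [-0.8, -0.4], [1.4, 2.9], [-1.6, -2.8]])
(array([ 4.97381e+02,  2.01752e+02,  1.35354e+02, -1.17000e-01,
       -5.00000e-02,  0.00000e+00]), [[0.6, -0.4], [0.4, 0.6], [-0.1, -0.1], [-0.1, 0.1], [-0.8, -0.1]])
```

```bash
python3 - <<'E'
from h import *
a=cv2.imread("pics/top3.png");b=cv2.imread("pics/scene3.png")
f=lambda i:np.clip(i*2.,0,255).astype(np.uint8)
crop(f(a),143,150,45,65,12,"t4");crop(f(b),128,130,60,60,12,"s4")
E
```

```text
(no output)
```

View pics/t4.png

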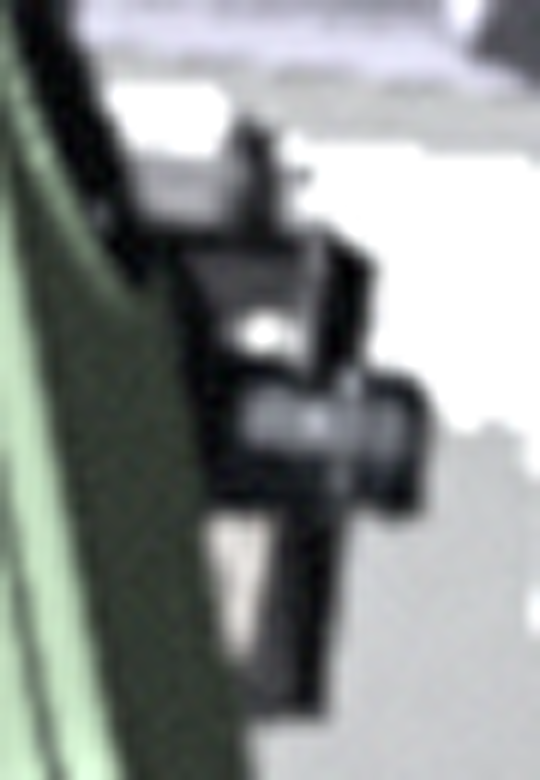

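View pics/s4.png

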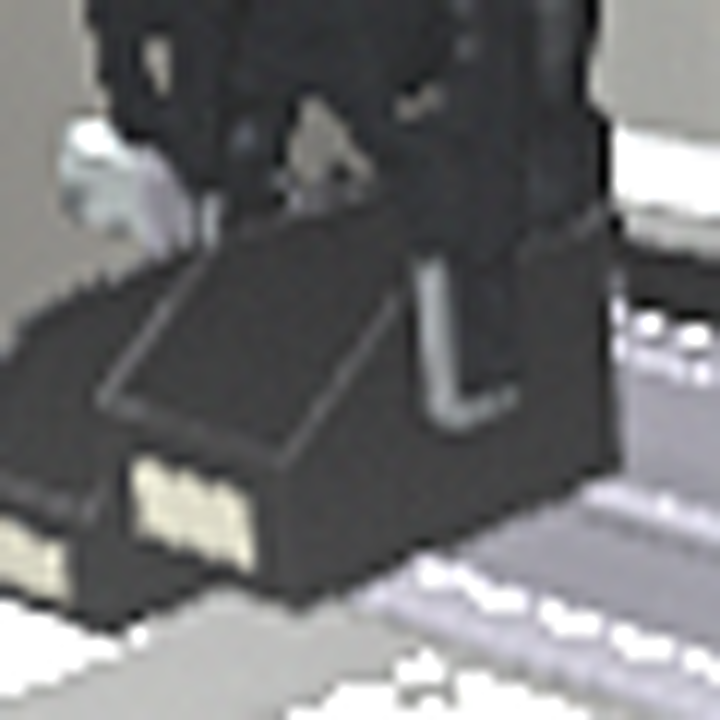

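```bash
python3 - <<'E'
from h import *
t=lambda X,Y:full(143,150,12,X,Y)
s=lambda X,Y:full(128,130,12,X,Y)
o=[("scene",s(298,610),(-50,-30,-31)),("scene",s(620,467),(50,-30,-31)),("scene",s(610,212),(50,-30,31)),("scene",s(395,302),(-12,-30,31)),
 ("top",t(255,125),(67,-16,44)),("top",t(322,240),(50,-30,31)),("top",t(372,265),(50,-30,-31)),("top",t(325,718),(-50,-30,-31))]
p0=(503.4,208,130.4,-.093,0,0)
for fr in((0,1,2),(0,1,4),(0,1,2,4),(0,1,2,3,4)): print(fr,fit6(o,p0,fr))
E
```

```text
(0, 1, 2) (array([ 5.01597e+02,  2.08747e+02,  1.31394e+02, -9.30000e-02,
        0.00000e+00,  0.00000e+00]), [[-0.5, 0.2], [-0.4, 0.3], [-1.1, 0.5], [0.1, -0.8], [-0.1, -0.3], [0.3, -1.6], [1.1, -0.2], [0.1, 1.0]])
(0, 1, 4) (array([ 5.01838e+02,  2.08935e+02,  1.30400e+02, -9.30000e-02,
        2.60000e-02,  0.00000e+00]), [[-0.2, 0.9], [-0.3, 0.0], [-1.3, 0.4], [-0.1, -0.2], [-0.3, 0.0], [0.2, -1.4], [1.0, -0.6], [0.2, 0.6]])
(0, 1, 2, 4) (array([ 5.01563e+02,  2.08643e+02,  1.31247e+02, -9.30000e-02,
        2.50000e-02,  0.00000e+00]), [[-0.2, 0.6], [-0.3, -0.2], [-1.3, 0.2], [-0.1, -0.5], [-0.2, 0.1], [0.2, -1.3], [1.1, -0.5], [0.3, 0.7]])
(0, 1, 2, 3, 4) (array([ 5.01807e+02,  2.08787e+02,  1.31186e+02, -1.00000e-01,
        2.80000e-02,  0.00000e+00]), [[-0.3, 0.6], [-0.2, -0.2], [-1.3, 0.2], [-0.1, -0.5], [-0.1, 0.1], [0.3, -1.3], [1.1, -0.5], [0.1, 0.6]])
```

Call:
{"op": "step_arm", "data": {
  "rows": [
    [-5,0,2,0,0,0,140],
    [-15,0,8,0,0,0,140],
    [-28,0,16,0,0,0,140],
    [-40,0,24,0,0,0,140],
    [-48,0,30,0,0,0,140],
    [-52,0,32,0,0,0,140],
    [-52,0,32,0,0,0,140],
    [-52,0,32,0,0,0,140]
  ]
}}

```text
time_s: 7.7
position: [555.0, 203.5, 93.3]
eef_rot: [0.046, 0.999, 0.0, -0.0]
contact_force: [-0.4, -0.3, -2.2]
opening: 0.693
```

Call:
{"op": "step_arm", "data": {
  "rows": [
    [-2,0,0,0,0,0,140],
    [-4,0,0,0,0,0,140],
    [-5,0,0,0,0,0,140],
    [-5,0,0,0,0,0,140],
    [-5,0,0,0,0,0,140]
  ]
}}

```text
time_s: 8.2
position: [560.2, 203.1, 93.4]
eef_rot: [0.046, 0.999, 0.0, 0.0]
contact_force: [-0.6, 0.3, -3.6]
opening: 0.696
```

```bash
python3 - <<'E'
from h import *
from cell import get_state
a=grab("top",3);b=grab("scene",3)
s=get_state();print(s['position'],s['eef_rot'],s['contact_force'])
cv2.imwrite("pics/top5.png",a);cv2.imwrite("pics/scene5.png",b)
f=lambda i:np.clip(i*2.,0,255).astype(np.uint8)
crop(f(a),130,128,62,70,11,"t5");crop(f(b),140,120,70,60,11,"s5")
E
```

```text
[560.17018932 203.11316206  93.31460316] [ 4.61081738e-02  9.98936452e-01  3.91497817e-05 -1.41459711e-05] [ 0.03119987 -0.19673829 -1.38783185]
```

View pics/t5.png

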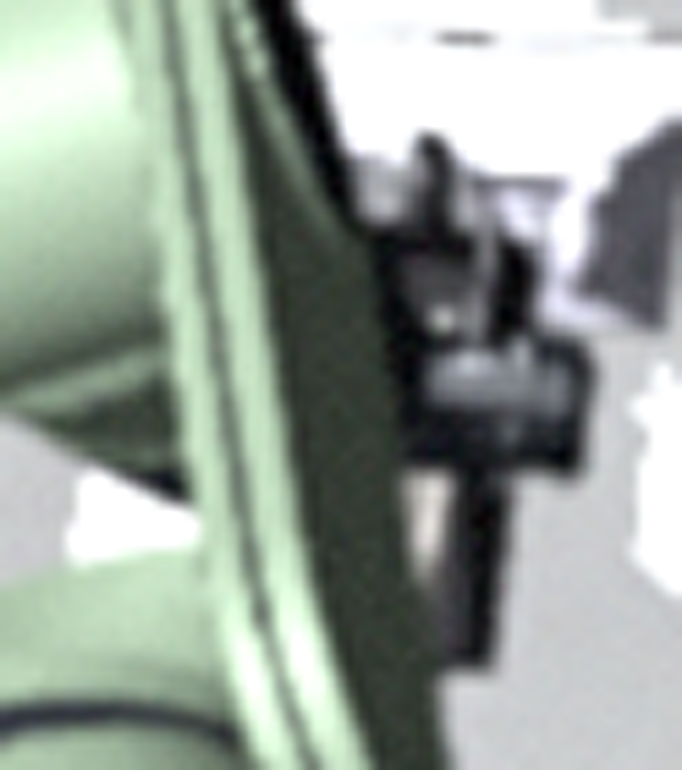

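View pics/s5.png

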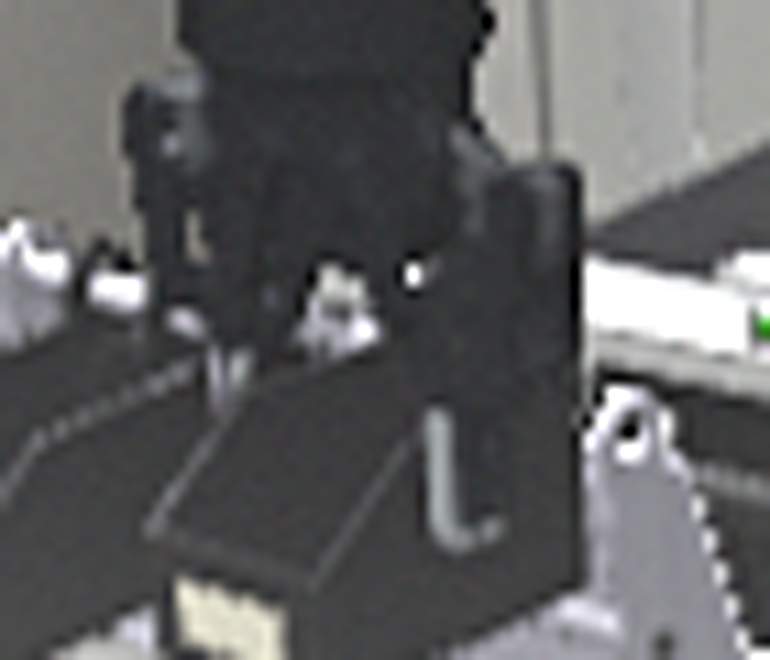

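Call:
{"op": "step_arm", "data": {
  "rows": [
    [-1,0,0,0,0,0,140],
    [-2,0,0,0,0,0,140],
    [-3,0,0,0,0,0,140],
    [-3,0,0,0,0,0,140]
  ]
}}

```text
time_s: 8.9
position: [561.9, 203.0, 93.3]
eef_rot: [0.046, 0.999, 0.0, -0.002]
contact_force: [-5.3, 1.3, 0.5]
opening: 0.695
```

Call:
{"op": "step_arm", "data": {
  "rows": [
    [-0.5,0,0,0,0,0,140],
    [-1,0,0,0,0,0,140],
    [-1,0,0,0,0,0,140]
  ]
}}

```text
time_s: 9.2
position: [561.9, 203.0, 93.4]
eef_rot: [0.047, 0.999, -0.0, -0.002]
contact_force: [-7.2, 1.4, 2.6]
opening: 0.693
```

Call:
{"op": "step_arm", "data": {
  "rows": [
    [-0.5,0,0,0,0,0,140],
    [-1,0,0,0,0,0,140],
    [-1,0,0,0,0,0,140]
  ]
}}

```text
time_s: 9.5
position: [561.9, 203.0, 93.4]
eef_rot: [0.047, 0.999, -0.0, -0.004]
contact_force: [-9.9, 2.4, 4.6]
opening: 0.697
```

Call:
{"op": "step_arm", "data": {
  "rows": [
    [3,0,0,0,0,0,140],
    [6,0,0,0,0,0,140],
    [6,0,-6,0,0,0,140],
    [6,0,-10,0,0,0,140],
    [6,0,-10,0,0,0,140]
  ]
}}

```text
time_s: 10.0
position: [560.3, 203.3, 104.4]
eef_rot: [0.046, 0.999, 0.0, 0.001]
contact_force: [-0.4, 0.5, -1.6]
opening: 0.694
```

Call:
{"op": "step_arm", "data": {
  "rows": [
    [-1,0,0,0,0,0,140],
    [-2,0,0,0,0,0,140],
    [-3,0,0,0,0,0,140],
    [-3,0,0,0,0,0,140]
  ]
}}

```text
time_s: 10.4
position: [561.8, 202.9, 103.1]
eef_rot: [0.046, 0.999, -0.0, -0.001]
contact_force: [-1.1, -0.6, -1.9]
opening: 0.696
```

Call:
{"op": "step_arm", "data": {
  "rows": [
    [-0.5,0,0,0,0,0,140],
    [-1,0,0,0,0,0,140],
    [-1,0,0,0,0,0,140]
  ]
}}

```text
time_s: 10.7
position: [561.9, 202.9, 103.2]
eef_rot: [0.046, 0.999, -0.0, -0.001]
contact_force: [-5.2, 0.3, 0.6]
opening: 0.697
```

Call:
{"op": "step_arm", "data": {
  "rows": [
    [-0.5,0,0,0,0,0,140],
    [-1,0,0,0,0,0,140],
    [-1,0,0,0,0,0,140]
  ]
}}

```text
time_s: 11.0
position: [562.0, 202.9, 103.3]
eef_rot: [0.046, 0.999, -0.0, -0.002]
contact_force: [-7.5, 1.5, 2.2]
opening: 0.697
```

Call:
{"op": "step_arm", "data": {
  "rows": [
    [-0.5,0,0,0,0,0,140],
    [-1,0,0,0,0,0,140],
    [-1,0,0,0,0,0,140]
  ]
}}

```text
time_s: 11.3
position: [562.0, 202.9, 103.3]
eef_rot: [0.047, 0.999, -0.0, -0.003]
contact_force: [-10.0, 1.6, 4.7]
opening: 0.697
```

Call:
{"op": "step_arm", "data": {
  "rows": [
    [3,0,0,0,0,0,140],
    [6,0,0,0,0,0,140],
    [6,0,8,0,0,0,140],
    [6,0,16,0,0,0,140],
    [6,0,20,0,0,0,140],
    [6,0,21,0,0,0,140],
    [6,0,21,0,0,0,140]
  ]
}}

```text
time_s: 12.0
position: [559.3, 203.1, 81.9]
eef_rot: [0.046, 0.999, -0.0, -0.0]
contact_force: [0.3, -0.0, -1.9]
opening: 0.697
```

Call:
{"op": "step_arm", "data": {
  "rows": [
    [0,0,2,0,0,0,140],
    [0,0,4,0,0,0,140],
    [0,0,6,0,0,0,140],
    [0,0,6,0,0,0,140]
  ]
}}

```text
time_s: 12.4
position: [559.0, 203.1, 76.1]
eef_rot: [0.046, 0.999, -0.0, -0.0]
contact_force: [-0.0, 0.5, -1.7]
opening: 0.699
```

Call:
{"op": "step_arm", "data": {
  "rows": [
    [0,0,2,0,0,0,140],
    [0,0,4,0,0,0,140],
    [0,0,6,0,0,0,140],
    [0,0,8,0,0,0,140],
    [0,0,8,0,0,0,140]
  ]
}}

```text
time_s: 12.9
position: [559.0, 203.1, 67.9]
eef_rot: [0.046, 0.999, -0.0, -0.0]
contact_force: [0.1, -0.6, -2.4]
opening: 0.696
```

Call:
{"op": "step_arm", "data": {
  "rows": [
    [0,0,1,0,0,0,140],
    [0,0,2,0,0,0,140],
    [0,0,2,0,0,0,140]
  ]
}}

```text
time_s: 13.2
position: [559.3, 203.2, 66.4]
eef_rot: [0.046, 0.999, 0.0, 0.0]
contact_force: [-0.3, -0.2, -1.7]
opening: 0.697
```

Call:
{"op": "step_arm", "data": {
  "rows": [
    [0,0,1,0,0,0,140],
    [0,0,2,0,0,0,140],
    [0,0,2,0,0,0,140]
  ]
}}

```text
time_s: 13.5
position: [559.5, 203.2, 65.7]
eef_rot: [0.046, 0.999, 0.0, 0.001]
contact_force: [-2.7, -0.7, 5.8]
opening: 0.698
```

```bash
python3 - <<'E'
from h import *
from cell import get_state
b=grab("scene",2);a=grab("top",2)
s=get_state();print(s['position'],s['eef_rot'],s['contact_force'])
f=lambda i:np.clip(i*2.,0,255).astype(np.uint8)
crop(f(b),130,120,80,70,10,"s6");crop(f(a),130,128,62,70,10,"t6")
E
```

```text
[559.49690562 203.25014649  65.72607699] [4.61532459e-02 9.98934053e-01 2.62629895e-04 7.53312498e-04] [-3.49276517 -0.1525497   6.18957414]
```

View pics/s6.png

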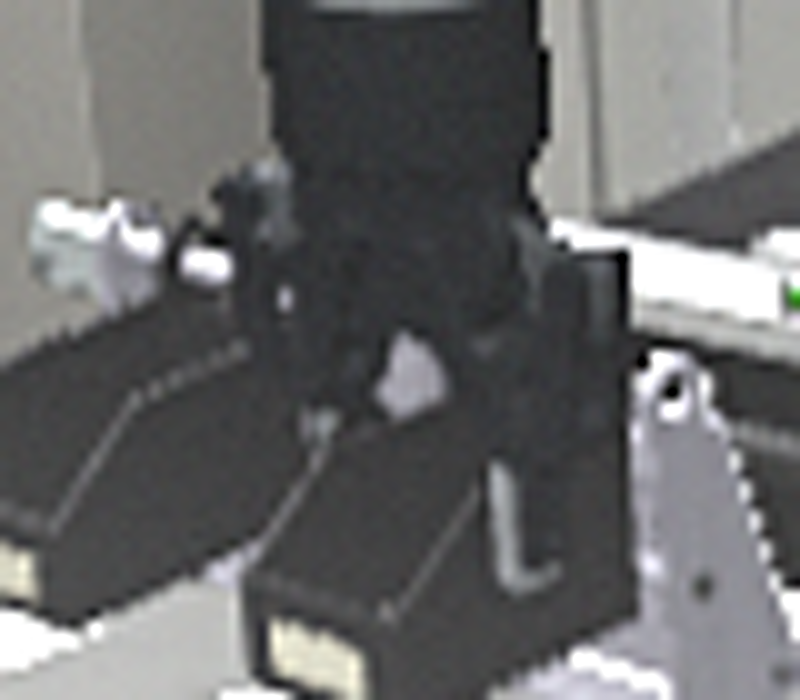

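Call:
{"op": "step_arm", "data": {
  "rows": [
    [0,0,0,0,0,0,80],
    [0,0,0,0,0,0,70],
    [0,0,0,0,0,0,60],
    [0,0,0,0,0,0,40],
    [0,0,0,0,0,0,20],
    [0,0,0,0,0,0,0],
    [0,0,0,0,0,0,0],
    [0,0,0,0,0,0,0]
  ]
}}

```text
time_s: 14.5
position: [559.2, 203.2, 64.3]
eef_rot: [0.046, 0.999, 0.0, -0.0]
contact_force: [-0.0, -0.3, 0.3]
opening: 1.0
```

```bash
python3 - <<'E'
from h import *
from cell import get_state
b=grab("scene",2)
s=get_state();print(s['position'],s['contact_force'],s['opening'])
f=lambda i:np.clip(i*2.,0,255).astype(np.uint8)
crop(f(b),130,120,80,70,10,"s7")
E
```

```text
[559.21965758 203.18992556  64.28079979] [0.03377966 0.52498812 0.19919342] 0.9984404422794135
```

View pics/s7.png

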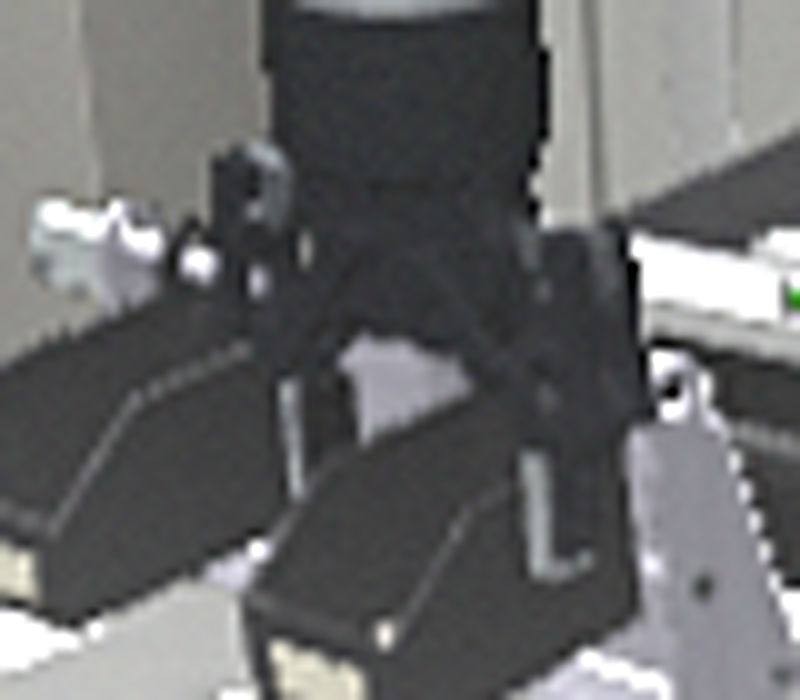

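Call:
{"op": "step_arm", "data": {
  "rows": [
    [0,0,-5,0,0,0,0],
    [0,0,-20,0,0,0,0],
    [0,0,-45,0,0,0,0],
    [0,0,-75,0,0,0,0],
    [0,0,-105,0,0,0,0],
    [0,-10,-130,0,0,0,0],
    [2,-40,-140,0,0,5,0],
    [3,-80,-140,0,0,12,0],
    [4,-120,-140,0,0,19,0],
    [5,-160,-140,0,0,26,0]
  ]
}}

```text
time_s: 15.6
position: [539.1, 43.1, 204.9]
eef_rot: [0.272, 0.962, 0.0, 0.001]
contact_force: [0.7, -1.6, -0.0]
opening: 0.998
```

```bash
python3 - <<'E'
from h import *
from cell import get_state
b=grab("scene",3);a=grab("top",3)
cv2.imwrite("pics/top8.png",a);cv2.imwrite("pics/scene8.png",b)
s=get_state();print(s['position'],s['eef_rot'],s['joint_pos'].round(2))
f=lambda i:np.clip(i*1.8,0,255).astype(np.uint8)
crop(f(b),130,120,80,70,10,"s8");crop(f(a),125,120,75,70,10,"t8")
E
```

```text
[539.69569333  45.12134101 204.55820476] [2.69091379e-01 9.63114555e-01 3.87591789e-04 1.85082775e-04] [ 0.06  0.29  1.68  0.    1.17 -0.96]
```

View pics/s8.png

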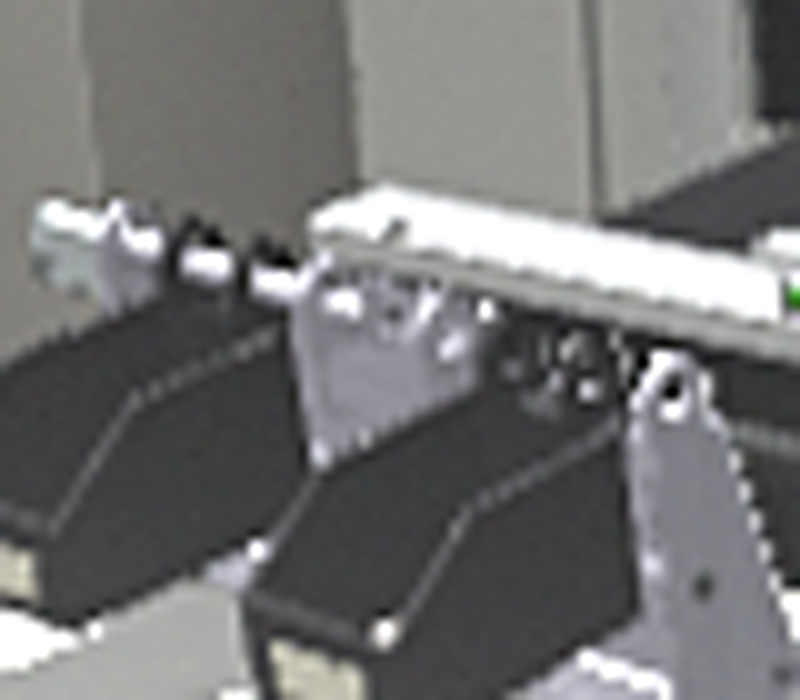

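View pics/t8.png

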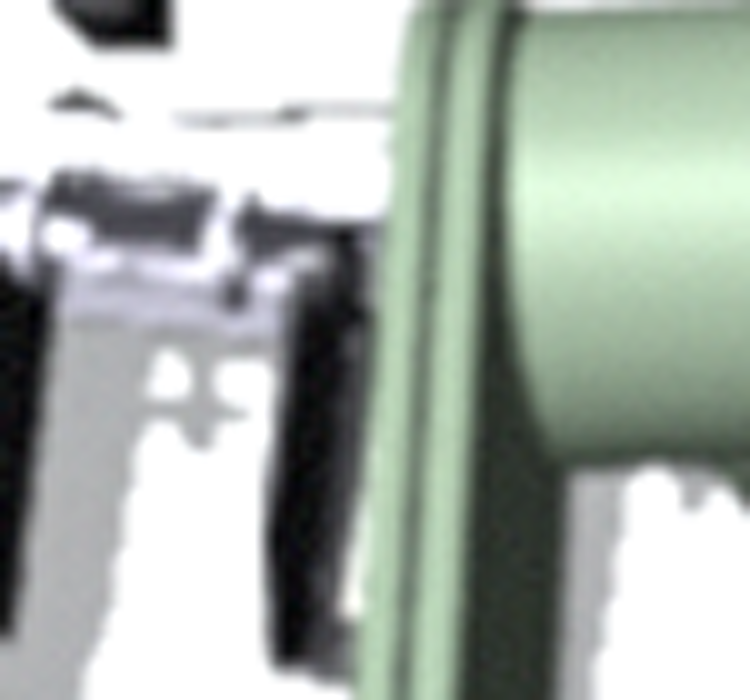

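Call:
{"op": "step_arm", "data": {
  "rows": [
    [-14,-31,0,0,0,5.5,0],
    [-29,-63,0,0,0,11,0],
    [-44,-95,0,0,0,16.5,0],
    [-58,-126,0,0,0,22,0],
    [-73,-158,0,0,0,27.5,0],
    [-87,-190,0,0,0,33,0],
    [-102,-221,0,0,0,38.5,0],
    [-117,-253,0,0,0,44,0],
    [-131,-285,0,0,0,49.5,0],
    [-142,-308,0,0,0,54,0]
  ]
}}

```text
time_s: 16.9
position: [501.5, -293.4, 204.2]
eef_rot: [0.678, 0.735, 0.0, 0.0]
contact_force: [0.7, 0.4, -0.0]
opening: 1.002
```

Call:
{"op": "step_arm", "data": {
  "rows": [
    [0,0,10,0,0,0,0],
    [0,0,35,0,0,0,0],
    [0,0,65,0,0,0,0],
    [0,0,85,0,0,0,0],
    [0,0,95,0,0,0,0],
    [0,0,95,0,0,0,0]
  ]
}}

```text
time_s: 17.5
position: [500.7, -290.9, 107.7]
eef_rot: [0.677, 0.736, -0.0, -0.002]
contact_force: [0.4, -0.4, 0.2]
opening: 1.006
```

```bash
python3 - <<'E'
from h import *
from cell import get_state
b=grab("scene",3);a=grab("top",3)
s=get_state();print(s['position'],s['eef_rot'],s['joint_pos'].round(2))
q=R.from_quat(s['eef_rot']).as_matrix();print(q[:2,:2].round(4))
T=np.array([499,-301.4]);d=T-s['position'][:2];print(d@q[:2,0],d@q[:2,1],"yaw now",np.arctan2(q[1,1],q[0,1]))
crop(b,260,180,120,110,6,"s9");crop(a,290,150,100,80,7,"t9")
E
```

```text
[ 501.52519549 -292.84504554  110.44660165] [6.77353223e-01 7.35657080e-01 2.78157422e-04 1.09265370e-03] [-0.55  0.43  1.72  0.    0.99 -0.63]
[[-0.0824  0.9966]
 [ 0.9966  0.0824]]
-8.31783482646402 -3.221407251734137 yaw now 0.08247869663301147
```

View pics/s9.png

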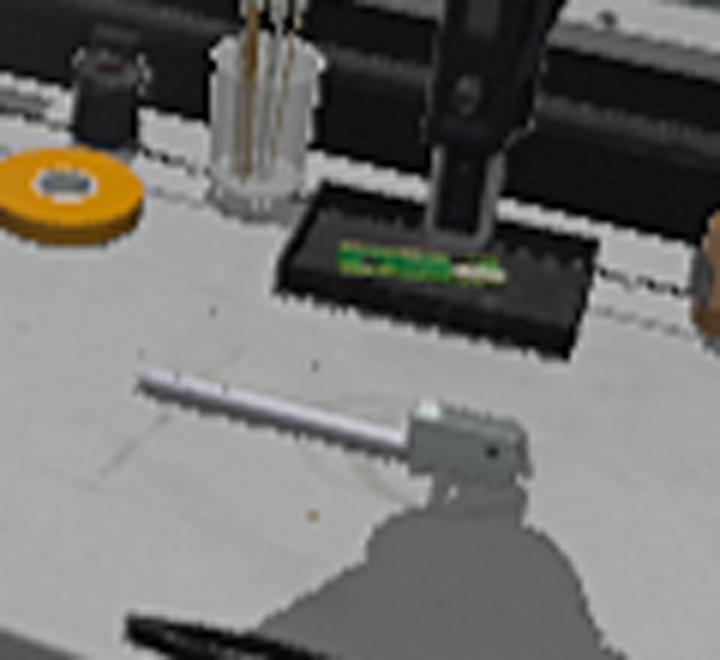

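View pics/t9.png

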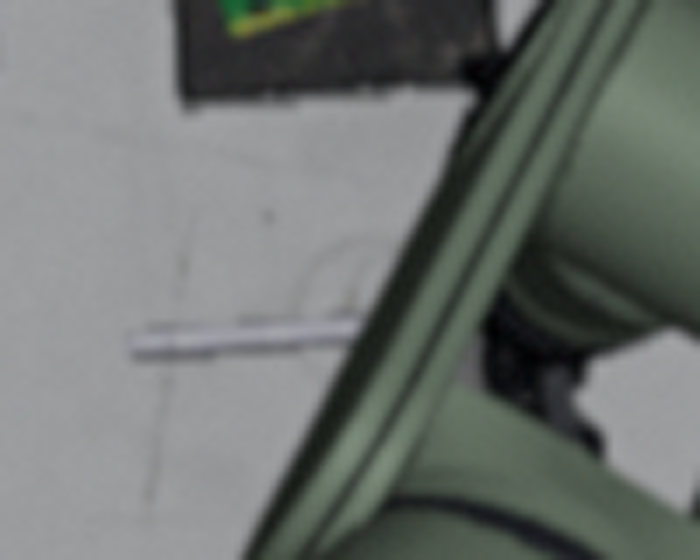

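Call:
{"op": "step_arm", "data": {
  "rows": [
    [-5,-1,10,0,0,0,60],
    [-10,-2,30,0,0,0,100],
    [-10,-2.5,55,0,0,0,100],
    [-10,-2.5,80,0,0,0,100],
    [-10,-2.5,95,0,0,0,100],
    [-10,-2.5,103,0,0,0,100],
    [-10,-2.5,105,0,0,0,100],
    [-10,-2.5,105,0,0,0,100]
  ]
}}

```text
time_s: 18.6
position: [499.4, -303.1, 4.4]
eef_rot: [0.678, 0.736, 0.0, 0.0]
contact_force: [-0.6, -0.0, 0.2]
opening: 0.604
```

```bash
python3 - <<'E'
from h import *
from cell import get_state
b=grab("scene",2)
s=get_state();print(s['position'],s['eef_rot'],s['contact_force'],s['opening'])
crop(b,260,180,120,110,6,"s10")
E
```

```text
[ 499.7908773  -303.23808556    5.12685734] [6.77459336e-01 7.35559658e-01 1.96825476e-04 8.94196781e-04] [-0.45406033  0.35166373  0.02942903] 0.6068888701063307
```

View pics/s10.png

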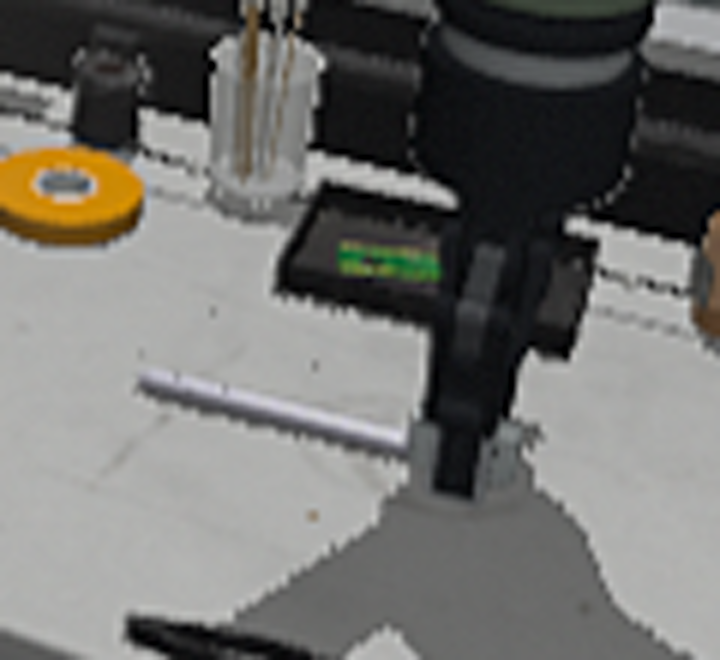

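Aligned; close.

Call:
{"op": "step_arm", "data": {
  "grip_force": 60,
  "rows": [
    [0,0,0,0,0,0,130],
    [0,0,0,0,0,0,160],
    [0,0,0,0,0,0,190],
    [0,0,0,0,0,0,220],
    [0,0,0,0,0,0,250],
    [0,0,0,0,0,0,250],
    [0,0,0,0,0,0,250],
    [0,0,0,0,0,0,250]
  ]
}}

```text
time_s: 19.5
position: [499.4, -302.9, 4.7]
eef_rot: [0.677, 0.736, 0.0, 0.0]
contact_force: [-0.5, 0.2, 5.5]
opening: 0.125
```

Call:
{"op": "step_arm", "data": {
  "rows": [
    [0,0,-5,0,0,0,250],
    [0,0,-20,0,0,0,250],
    [0,0,-45,0,0,0,250],
    [0,0,-75,0,0,0,250],
    [0,0,-100,0,0,0,250],
    [0,0,-115,0,0,0,250],
    [0,0,-120,0,0,0,250],
    [0,0,-120,0,0,0,250]
  ]
}}

```text
time_s: 20.3
position: [499.1, -302.8, 124.4]
eef_rot: [0.677, 0.736, 0.0, 0.0]
contact_force: [-0.3, -0.6, -1.3]
opening: 0.121
```

```bash
python3 - <<'E'
from h import *
from cell import get_state
b=grab("scene",3);a=grab("top",3)
cv2.imwrite("pics/top11.png",a);cv2.imwrite("pics/scene11.png",b)
s=get_state();print(s['position'],s['eef_rot'],s['contact_force'],s['opening'])
crop(b,260,130,120,110,6,"s11");crop(a,290,150,100,80,7,"t11")
E
```

```text
[ 498.75159655 -302.54447325  123.21154236] [ 6.77444982e-01  7.35572761e-01 -1.56529046e-04 -9.92622131e-04] [ 0.73244885  0.22348449 -1.17305212] 0.12508891868613786
```

View pics/s11.png

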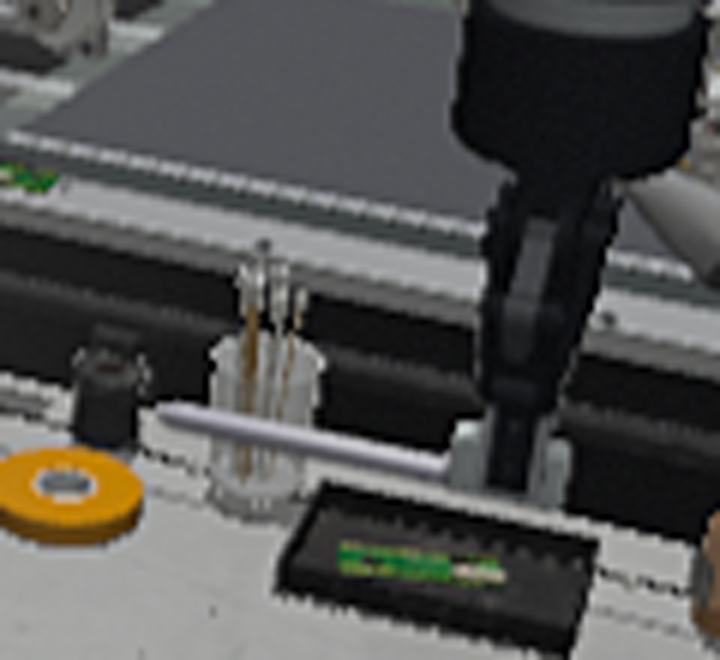

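View pics/t11.png

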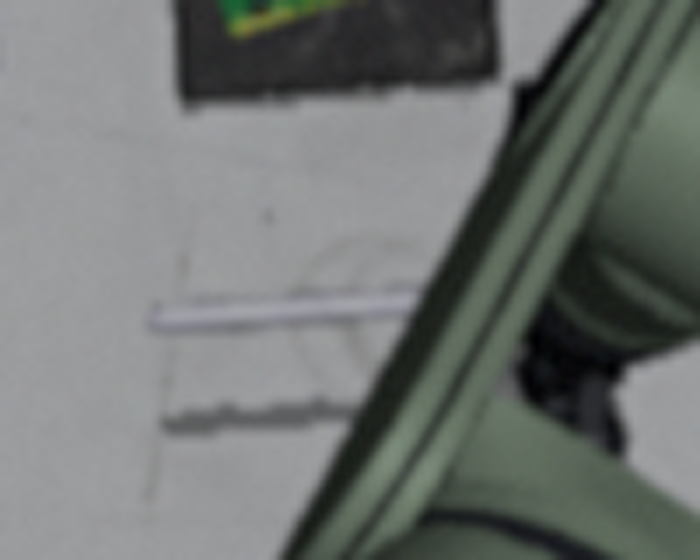

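Call:
{"op": "step_arm", "data": {
  "rows": [
    [15,5,-10,0,0,0,250],
    [45,17,-20,0,0,1.5,250],
    [80,31,-30,0,0,3,250],
    [115,45,-30,0,0,4.5,250],
    [150,59,-30,0,0,6,250],
    [185,73,-30,0,0,7.5,250],
    [220,87,-30,0,0,9,250],
    [250,99,-30,0,0,10,250],
    [272,107,-25,0,0,10,250],
    [280,110,-20,0,0,10,250]
  ]
}}

```text
time_s: 21.6
position: [586.2, -11.7, 144.7]
eef_rot: [0.738, 0.675, 0.001, -0.0]
contact_force: [0.0, 0.7, -1.1]
opening: 0.122
```

Call:
{"op": "step_arm", "data": {
  "rows": [
    [0,0,0,0,0,0,250],
    [0,0,0,0,0,0,250]
  ]
}}

```text
time_s: 21.8
position: [585.4, -15.2, 144.2]
eef_rot: [0.739, 0.674, -0.0, -0.0]
contact_force: [0.2, 0.4, -0.6]
opening: 0.122
```

```bash
python3 - <<'E'
from h import *
from cell import get_state
b=grab("scene",2);a=grab("top",2)
s=get_state();print(s['position'],s['eef_rot'],s['contact_force'],s['opening'])
q=R.from_quat(s['eef_rot']).as_matrix();print(q[:,0].round(4),q[:,1].round(4))
d=np.array([591.2,1.5])-s['position'][:2];print(d@q[:2,0],d@q[:2,1])
f=lambda i:np.clip(i*1.5,0,255).astype(np.uint8)
crop(f(b),150,110,110,80,7,"s12");crop(f(a),140,120,110,60,7,"t12")
E
```

```text
[585.75453466 -15.79143428 144.59646126] [7.39515866e-01 6.73139102e-01 1.01129395e-04 1.55253844e-04] [-0.26800061 -0.27121033 -1.66409606] 0.12183625165387749
[ 9.380e-02  9.956e-01 -1.000e-04] [ 9.956e-01 -9.380e-02  4.000e-04]
17.725857892116707 3.8000992161932086
```

View pics/s12.png

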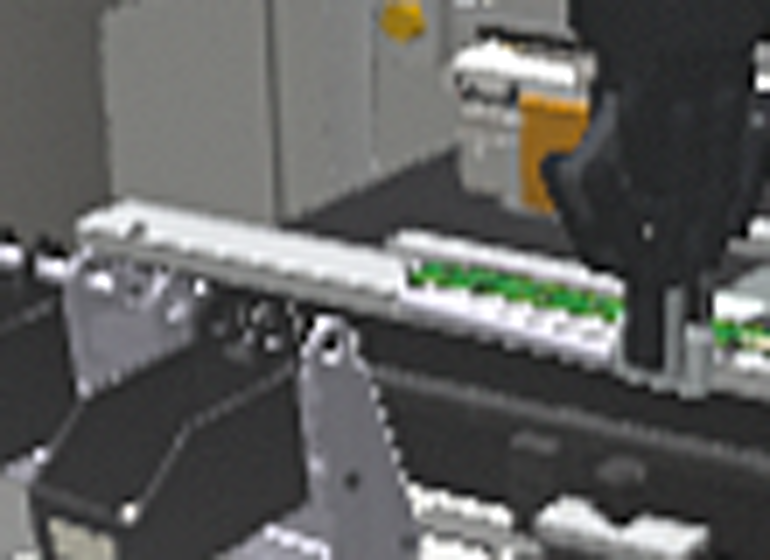

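View pics/t12.png

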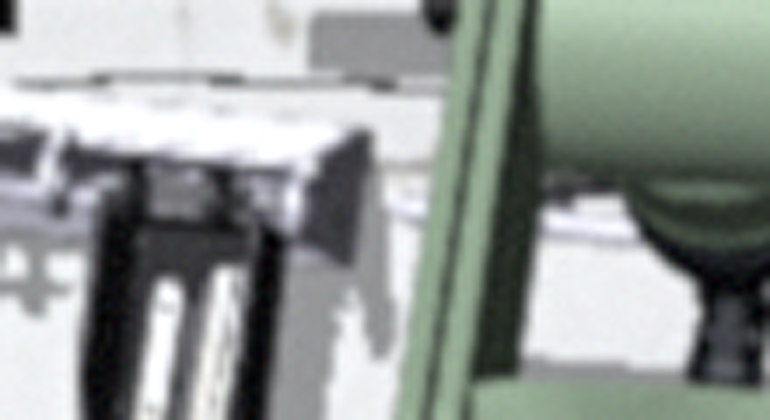

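Call:
{"op": "step_arm", "data": {
  "rows": [
    [2,1,5,0,0,0,250],
    [4,2,14,0,0,0,250],
    [5,3,23,0,0,0,250],
    [5,4,28,0,0,0,250],
    [5,4,30,0,0,0,250],
    [5,4,30,0,0,0,250]
  ]
}}

```text
time_s: 22.6
position: [590.1, -10.1, 113.7]
eef_rot: [0.739, 0.674, -0.0, -0.0]
contact_force: [0.1, 0.2, -0.8]
opening: 0.126
```

```bash
python3 - <<'E'
from h import *
from cell import get_state
b=grab("scene",3);a=grab("top",3)
cv2.imwrite("pics/top13.png",a);cv2.imwrite("pics/scene13.png",b)
s=get_state();print(s['position'],s['eef_rot'],s['contact_force'],s['opening'])
crop(b,190,135,70,50,11,"s13");crop(a,140,125,90,45,8,"t13")
E
```

```text
[590.43725123 -10.08575391 114.65652374] [7.38987642e-01 6.73718892e-01 2.75120769e-04 2.07720072e-04] [-0.02734639  0.28813488 -1.82739833] 0.12569122987926795
```

View pics/s13.png

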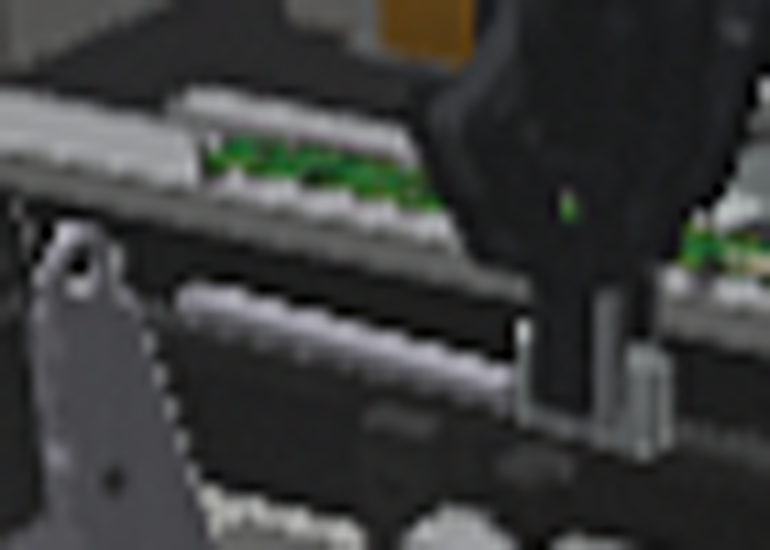

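View pics/t13.png

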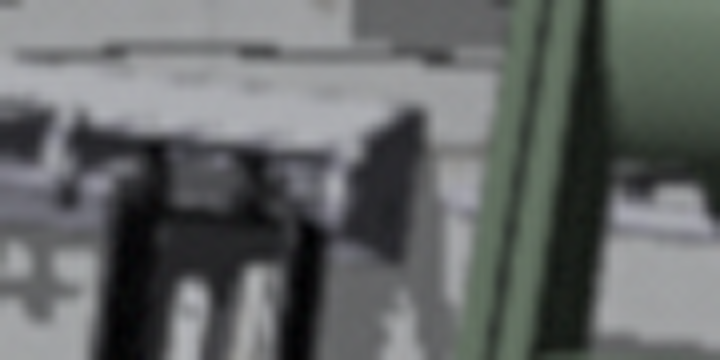

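```bash
python3 - <<'E'
from h import *
from cell import get_state
s=get_state();q=R.from_quat([.739,.6737,0,0]).as_matrix();tx=np.array([.0934,.9956,0]);ty=np.array([.9956,-.0934,0]);T=np.array([590.3,-10.1,114.3])
S=lambda X,Y:np.array(full(190,135,11,X,Y));t=lambda X,Y:np.array(full(140,125,8,X,Y))
def solve(n,u,off=0):
    r=least_squares(lambda k:proj(n,T+tx*k[0]+ty*off+[0,0,k[1]])[0]-u,[100,0]);return r.x
for nm,u in(("tip",S(180,299)),("mid",S(350,338)),("shoulder",S(512,381))): print(nm,solve("scene",u).round(2))
# hole in scene as (along,z) under offset assumption
for off in(-2,0,2): print("hole",off,solve("scene",S(79,264),off).round(2))
def sol2(u,z): # top: along & lateral at z
    r=least_squares(lambda k:proj("top",T+tx*k[0]+ty*k[1]+[0,0,z])[0]-u,[100,0]);return r.x.round(2)
print("top tip",sol2(t(440,197),1),"top shaft",sol2(t(455,201),1),sol2(t(620,217),1),sol2(t(710,224),1))
print("eye top",sol2(t(337,190),12),sol2(t(337,190),8))
crop(np.clip(cv2.imread("pics/top13.png")*1.3,0,255).astype(np.uint8),175,135,60,25,13,"t14")
E
```

```text
tip [129.39   0.39]
mid [74.3  2.7]
shoulder [24.53  3.24]
hole -2 [161.65   3.33]
hole 0 [163.43   2.32]
hole 2 [165.21   1.31]
top tip [133.11   1.4 ] top shaft [128.2    0.61] [75.4   0.82] [46.73  1.49]
eye top [163.82  -1.55] [164.63  -0.87]
```

View pics/t14.png

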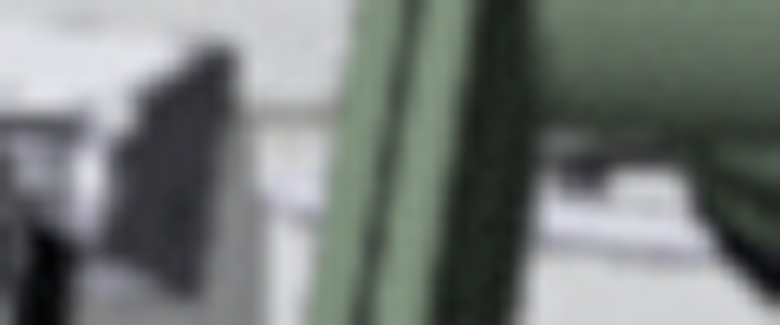

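```bash
python3 - <<'E'
from h import *
b=np.mean([optics.read_camera("scene").astype(float) for _ in range(4)],0)[:,:,::-1]
np.save("sc14.npy",b)
g=np.clip(b*1.8,0,255).astype(np.uint8)
crop(g,190,150,50,28,16,"s14")
T=np.array([590.3,-10.1,114.3]);tx=np.array([.0934,.9956,0]);ty=np.array([.9956,-.0934,0])
o=cv2.imread("pics/s14.png")
for off,z,c in((0.8,.7,(0,255,0)),):
  for d in(-5,5):
    P=[T+tx*k+ty*off+[0,0,z]+np.array([0,0,d]) for k in(22,130)]
    qq=(proj("scene",np.array(P))-[190,150]+.5)*16-.5
    cv2.line(o,*[tuple(int(v) for v in r) for r in qq],c,1)
p=np.array([616.8,267.7,0,-.093])
for r in(7,13):
  for y_ in (-117.5,):
    for A,B in circ((-2,y_,115),1,r):
        qq=(proj("scene",place(p,np.array([A,B])))-[190,150]+.5)*16-.5
        cv2.line(o,*[tuple(int(v) for v in k) for k in qq],(0,0,255),1)
cv2.imwrite("pics/s14o.png",o)
E
```

```text
(no output)
```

View pics/s14o.png

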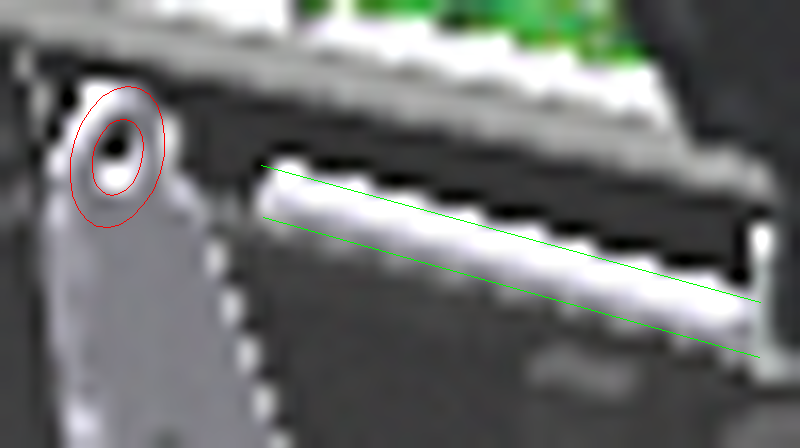

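View pics/s14.png

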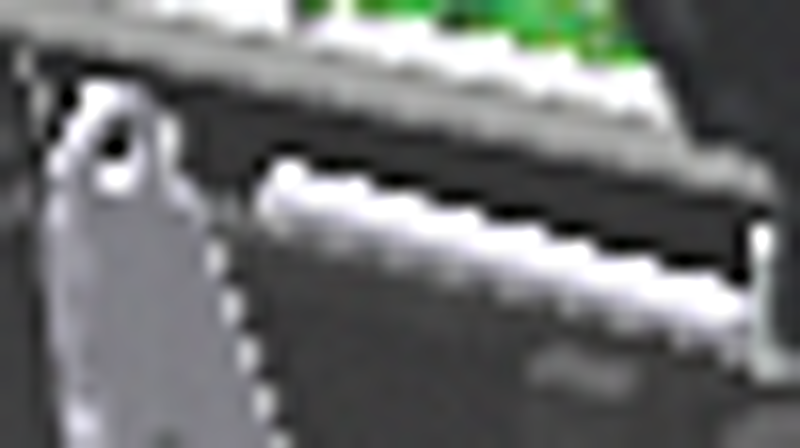

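Call:
{"op": "step_arm", "data": {
  "rows": [
    [3,-1,0,0,0,0,250],
    [10,-2,0,0,0,0,250],
    [17,-2,0,0,0,0,250],
    [22,-2,0,0,0,0,250],
    [25,-2,0,0,0,0,250],
    [25,-2,0,0,0,0,250]
  ]
}}

```text
time_s: 23.7
position: [590.7, 15.6, 114.3]
eef_rot: [0.739, 0.674, 0.0, -0.0]
contact_force: [-0.8, -0.0, -0.8]
opening: 0.125
```

```bash
python3 - <<'E'
from h import *
from cell import get_state
b=grab("scene",3);a=grab("top",3)
s=get_state();print(s['position'],s['contact_force'])
g=lambda b:np.clip(b*1.5,0,255).astype(np.uint8)
crop(g(b),185,145,50,35,16,"s15");crop(g(a),160,130,60,30,13,"t15")
E
```

```text
[590.58927611  14.77662524 114.31212058] [ 0.36930286  0.09585486 -1.03668953]
```

View pics/s15.png

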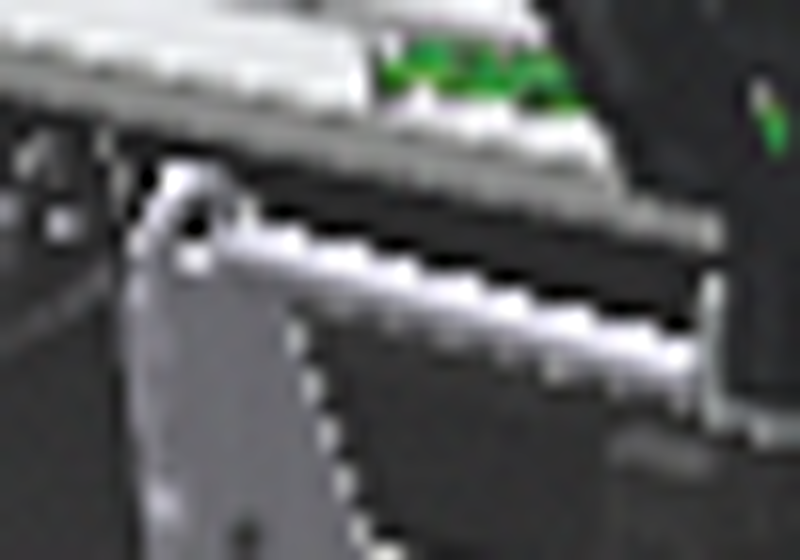

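View pics/t15.png

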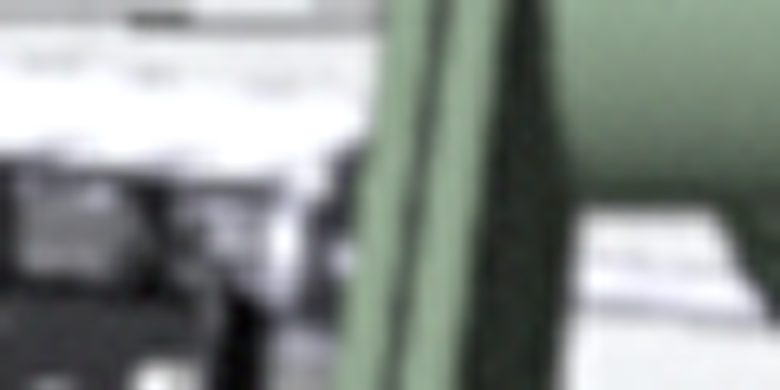

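Call:
{"op": "step_arm", "data": {
  "rows": [
    [2,0,0,0,0,0,250],
    [4,0,0,0,0,0,250],
    [6,0,0,0,0,0,250],
    [8,0,0,0,0,0,250],
    [10,0,0,0,0,0,250],
    [12,0,0,0,0,0,250],
    [12,0,0,0,0,0,250]
  ]
}}

```text
time_s: 24.7
position: [591.7, 27.2, 114.3]
eef_rot: [0.739, 0.674, 0.0, -0.0]
contact_force: [0.3, -0.7, -1.3]
opening: 0.122
```

Call:
{"op": "step_arm", "data": {
  "rows": [
    [2,0,0,0,0,0,250],
    [4,0,0,0,0,0,250],
    [6,0,0,0,0,0,250],
    [8,0,0,0,0,0,250],
    [10,0,0,0,0,0,250],
    [10,0,0,0,0,0,250]
  ]
}}

```text
time_s: 25.3
position: [592.6, 37.2, 114.3]
eef_rot: [0.739, 0.674, 0.0, -0.0]
contact_force: [-0.0, 0.4, -1.1]
opening: 0.124
```

```bash
python3 - <<'E'
from h import *
b=grab("scene",3);a=grab("top",3)
g=lambda b:np.clip(b*1.5,0,255).astype(np.uint8)
crop(g(b),170,140,55,35,14,"s16");crop(g(a),150,130,60,30,13,"t16")
E
```

```text
(no output)
```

View pics/s16.png

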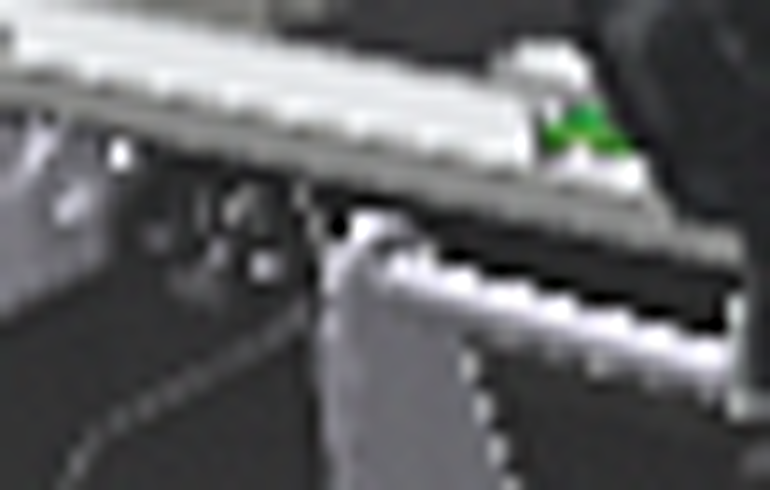

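View pics/t16.png

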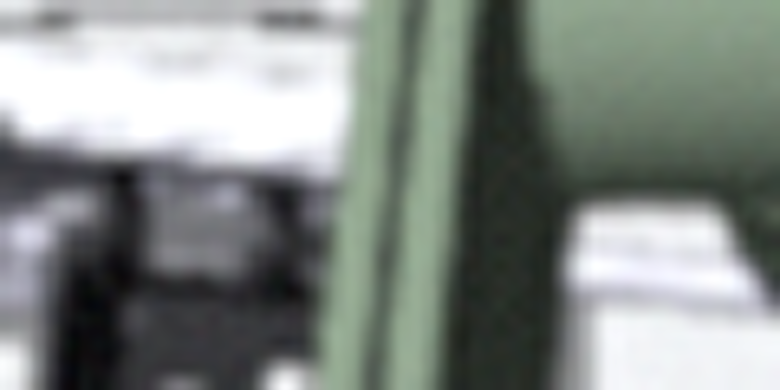

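Call:
{"op": "step_arm", "data": {
  "rows": [
    [2,0,0,0,0,0,250],
    [4,0,0,0,0,0,250],
    [6,0,0,0,0,0,250],
    [8,0,0,0,0,0,250],
    [10,0,0,0,0,0,250],
    [12,0,0,0,0,0,250],
    [14,0,0,0,0,0,250],
    [16,0,0,0,0,0,250],
    [16,0,0,0,0,0,250]
  ]
}}

```text
time_s: 26.5
position: [594.1, 53.1, 114.3]
eef_rot: [0.739, 0.674, 0.0, -0.0]
contact_force: [1.0, 0.1, -1.1]
opening: 0.125
```

Call:
{"op": "step_arm", "data": {
  "rows": [
    [2,0,0,0,0,0,250],
    [4,0,0,0,0,0,250],
    [6,0,0,0,0,0,250],
    [8,0,0,0,0,0,250],
    [8,0,0,0,0,0,250]
  ]
}}

```text
time_s: 27.0
position: [594.9, 61.1, 114.3]
eef_rot: [0.739, 0.674, 0.0, -0.0]
contact_force: [1.5, -0.1, -0.2]
opening: 0.126
```

Call:
{"op": "step_arm", "data": {
  "rows": [
    [3,0,0,0,0,0,250],
    [6,0,0,0,0,0,250],
    [9,0,0,0,0,0,250],
    [12,0,0,0,0,0,250],
    [15,0,0,0,0,0,250],
    [18,0,0,0,0,0,250],
    [20,0,0,0,0,0,250],
    [20,0,0,0,0,0,250]
  ]
}}

```text
time_s: 27.8
position: [596.7, 81.0, 114.3]
eef_rot: [0.739, 0.674, 0.0, -0.0]
contact_force: [0.6, 0.8, -1.0]
opening: 0.124
```

Call:
{"op": "step_arm", "data": {
  "rows": [
    [2,0,0,0,0,0,250],
    [4,0,0,0,0,0,250],
    [6,0,0,0,0,0,250],
    [8,0,0,0,0,0,250],
    [10,0,0,0,0,0,250],
    [10,0,0,0,0,0,250]
  ]
}}

```text
time_s: 28.4
position: [597.6, 91.0, 114.3]
eef_rot: [0.739, 0.674, 0.0, -0.0]
contact_force: [0.0, 0.2, -1.2]
opening: 0.123
```

```bash
python3 - <<'E'
from h import *
b=grab("scene",2)
g=lambda b:np.clip(b*1.5,0,255).astype(np.uint8)
crop(g(b),145,130,65,50,12,"s17")
E
```

```text
(no output)
```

View pics/s17.png

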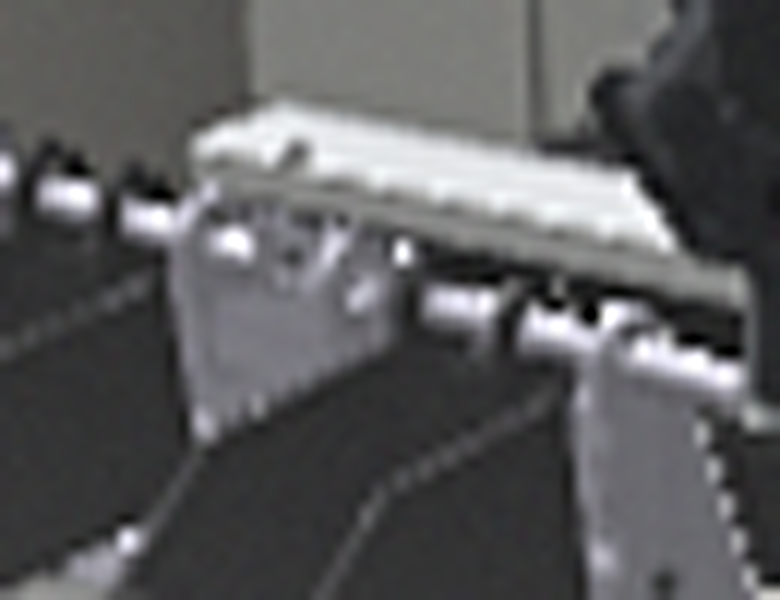

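Call:
{"op": "step_arm", "data": {
  "rows": [
    [3,0,0,0,0,0,250],
    [6,0,0,0,0,0,250],
    [9,0,0,0,0,0,250],
    [12,0,0,0,0,0,250],
    [15,0,0,0,0,0,250],
    [17,0,0,0,0,0,250],
    [19,0,0,0,0,0,250],
    [21,0,0,0,0,0,250],
    [21,0,0,0,0,0,250]
  ]
}}

```text
time_s: 29.4
position: [599.6, 111.8, 114.3]
eef_rot: [0.739, 0.674, 0.0, 0.0]
contact_force: [0.5, -0.2, -0.5]
opening: 0.128
```

Call:
{"op": "step_arm", "data": {
  "rows": [
    [2,0,0,0,0,0,250],
    [4,0,0,0,0,0,250],
    [6,0,0,0,0,0,250],
    [8,0,0,0,0,0,250],
    [10,0,0,0,0,0,250],
    [12,0,0,0,0,0,250],
    [12,0,0,0,0,0,250]
  ]
}}

```text
time_s: 30.1
position: [600.7, 123.8, 114.3]
eef_rot: [0.739, 0.674, 0.0, -0.0]
contact_force: [-1.8, 0.7, -1.4]
opening: 0.125
```

Call:
{"op": "step_arm", "data": {
  "rows": [
    [1,0,0,0,0,0,250],
    [2,0,0,0,0,0,250],
    [3,0,0,0,0,0,250],
    [3,0,0,0,0,0,250]
  ]
}}

```text
time_s: 30.5
position: [600.9, 126.6, 114.3]
eef_rot: [0.739, 0.674, 0.0, -0.0]
contact_force: [0.4, 0.1, -1.4]
opening: 0.12
```

Call:
{"op": "step_arm", "data": {
  "rows": [
    [1,0,0,0,0,0,250],
    [2,0,0,0,0,0,250],
    [2,0,0,0,0,0,250]
  ]
}}

```text
time_s: 30.8
position: [601.1, 128.2, 114.3]
eef_rot: [0.739, 0.674, -0.0, 0.0]
contact_force: [-0.8, -1.3, -0.8]
opening: 0.126
```

Call:
{"op": "step_arm", "data": {
  "rows": [
    [1,0,0,0,0,0,250],
    [2,0,0,0,0,0,250],
    [2,0,0,0,0,0,250]
  ]
}}

```text
time_s: 31.1
position: [601.1, 128.3, 114.4]
eef_rot: [0.739, 0.674, -0.002, 0.001]
contact_force: [0.5, -7.7, -0.4]
opening: 0.128
```

Call:
{"op": "step_arm", "data": {
  "rows": [
    [-1,0,0,0,0,0,250],
    [-2,0,0,0,0,0,250],
    [-2,0,0,0,0,0,250]
  ]
}}

```text
time_s: 31.4
position: [601.1, 128.3, 114.3]
eef_rot: [0.739, 0.674, -0.0, 0.0]
contact_force: [-0.0, -2.9, -1.4]
opening: 0.125
```

Call:
{"op": "step_arm", "data": {
  "rows": [
    [0,0,0,0,0,0,220],
    [0,0,0,0,0,0,190],
    [0,0,0,0,0,0,160],
    [0,0,0,0,0,0,130],
    [0,0,0,0,0,0,100],
    [0,0,0,0,0,0,80],
    [0,0,0,0,0,0,80],
    [0,0,0,0,0,0,80]
  ]
}}

```text
time_s: 32.2
position: [601.1, 128.5, 114.3]
eef_rot: [0.739, 0.674, 0.0, -0.0]
contact_force: [0.6, 0.5, 0.2]
opening: 0.686
```

```bash
python3 - <<'E'
from h import *
b=grab("scene",2)
g=lambda b:np.clip(b*1.5,0,255).astype(np.uint8)
crop(g(b),145,120,75,60,10,"s18")
E
```

```text
(no output)
```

View pics/s18.png

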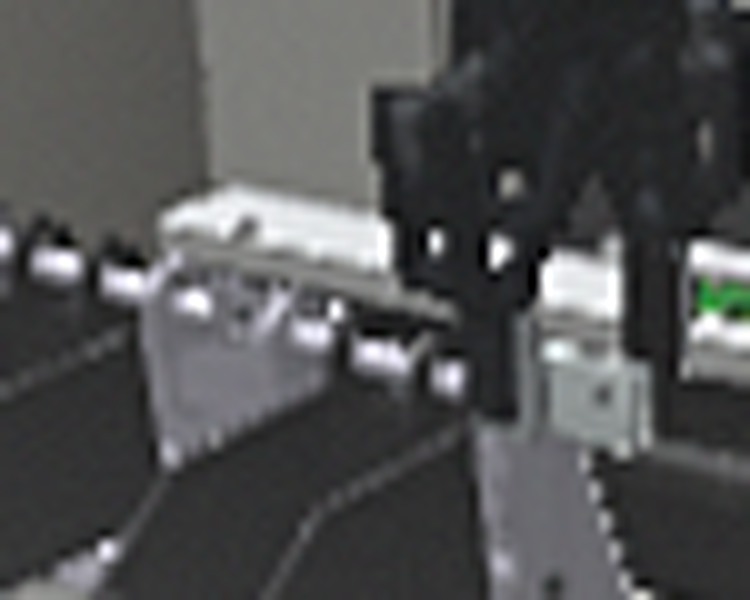

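Call:
{"op": "step_arm", "data": {
  "rows": [
    [0,0,-5,0,0,0,80],
    [0,0,-15,0,0,0,80],
    [0,0,-35,0,0,0,80],
    [0,0,-60,0,0,0,80],
    [-5,0,-85,0,0,0,80],
    [-20,-10,-100,0,0,0,80],
    [-50,-30,-110,0,0,0,80],
    [-85,-55,-110,0,0,0,80],
    [-120,-80,-110,0,0,0,80],
    [-155,-105,-110,0,0,0,80]
  ]
}}

```text
time_s: 33.3
position: [481.3, -17.2, 225.4]
eef_rot: [0.739, 0.674, 0.001, 0.001]
contact_force: [0.5, -1.0, 0.1]
opening: 0.686
```

Call:
{"op": "step_arm", "data": {
  "rows": [
    [-20,-10,0,0,0,0,80],
    [-40,-20,0,0,0,0,80],
    [-60,-30,0,0,0,0,80],
    [-60,-30,0,0,0,0,80],
    [-60,-30,0,0,0,0,80]
  ]
}}

```text
time_s: 33.8
position: [447.2, -73.1, 225.1]
eef_rot: [0.739, 0.673, 0.001, 0.001]
contact_force: [1.0, -0.7, 0.8]
opening: 0.691
```

```bash
python3 - <<'E'
from h import *
b=grab("scene",3);a=grab("top",3)
cv2.imwrite("pics/top19.png",a);cv2.imwrite("pics/scene19.png",b)
g=lambda b:np.clip(b*1.6,0,255).astype(np.uint8)
crop(g(b),130,125,90,65,8,"s19");crop(g(a),115,120,100,80,7,"t19")
E
```

```text
(no output)
```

View pics/s19.png

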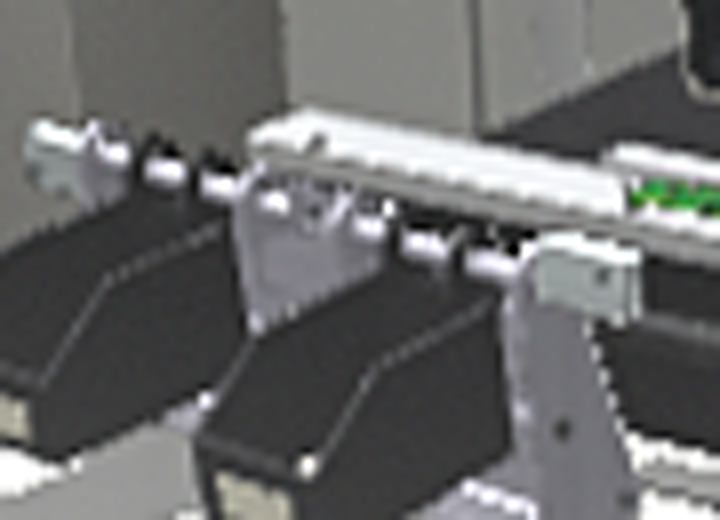

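View pics/t19.png

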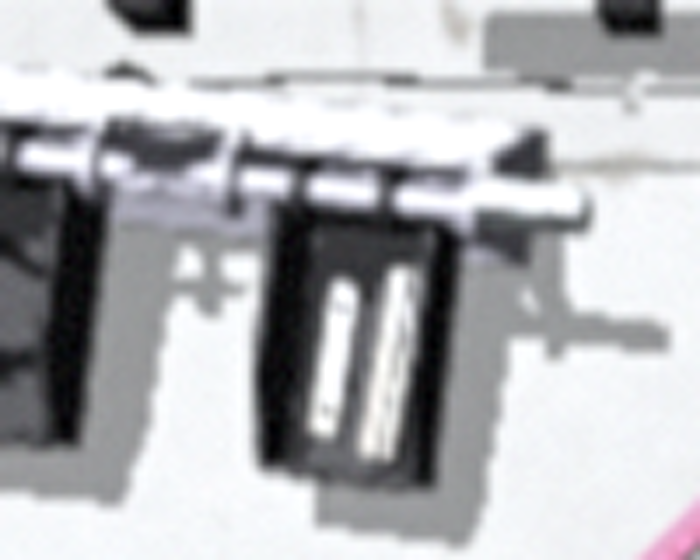

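View pics/top19.png

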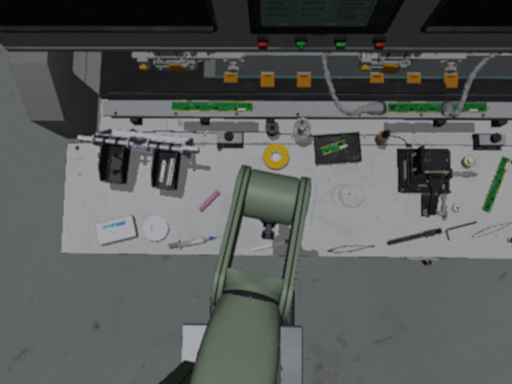

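```bash
python3 - <<'E'
from h import *
g=lambda b:np.clip(b*1.6,0,255).astype(np.uint8)
def z(f,x,y,w,h,s): return cv2.resize(g(cv2.imread(f)*1.0)[y:y+h,x:x+w],None,fx=s,fy=s,interpolation=cv2.INTER_CUBIC)
A=np.vstack([z("pics/scene8.png",155,140,60,22,13),z("pics/scene19.png",155,140,60,22,13)]);cv2.imwrite("pics/s20.png",A)
o=z("pics/scene19.png",155,140,60,22,13)
p=np.array([617,267.7,0,-.093]);seg=circ((-2,-117.5,115),1,13)+circ((-2,-22.5,115),1,13)+[((-2,-117.5,118),(-2,-9.5,118)),((-2,-117.5,108),(-2,-9.5,108)),((-2,-9.5,108),(-2,-9.5,118))]
for z_,zz in((0,0),):
  for a,b in seg:
    q=(proj("scene",place(p,np.array([a,b],float)))-[155,140]+.5)*13-.5
    cv2.line(o,*[tuple(int(v) for v in k) for k in q],(0,255,0),1)
t=z("pics/top19.png",135,130,70,25,11)
cv2.imwrite("pics/s21.png",o);cv2.imwrite("pics/t21.png",np.vstack([z("pics/top0.png",135,130,70,25,11),t]))
E
```

```text
(no output)
```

View pics/s20.png

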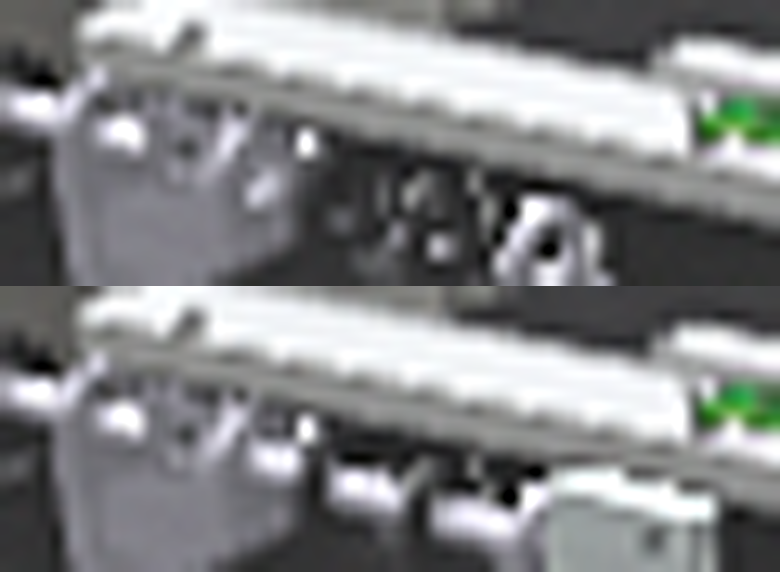

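View pics/s21.png

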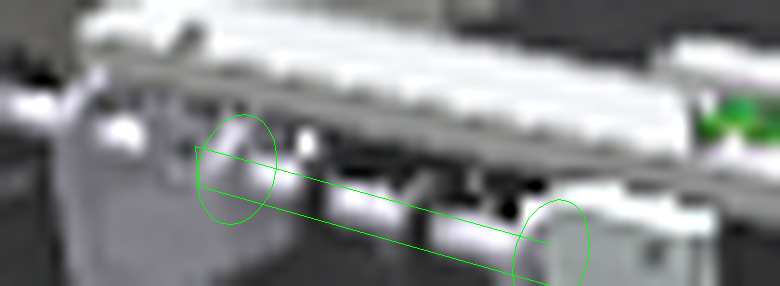

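View pics/t21.png

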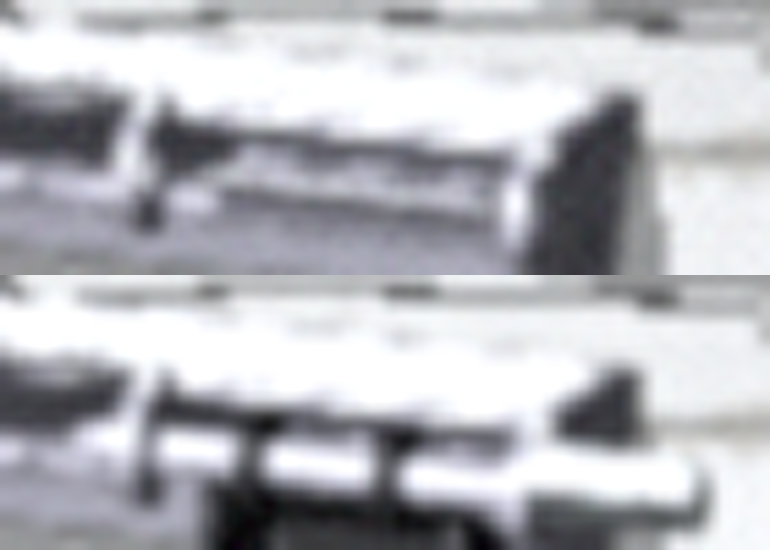

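```bash
python3 - <<'E'
from cell import sign_off, get_state
print(sign_off()); print(get_state()['time_s'])
E
```

```text
the job is handed in; nothing more can be done
None
the job is handed in; nothing more can be done
```

The dark bin is hanging on the free louvre with both press tips in it, and the keeper pin is pushed home. I handed the job in at about 34 s; the system gives no verdict.

- **Bin:** I pressed it lightly against the louvre face at two heights to find the face, with the same result both times. I then backed off about 3 mm and lowered it until the slot roof touched, at the expected height. After release it leaned like the locked bin beside it, and the last top picture shows both tips still inside.
- **Pin:** It slid through with no contact force above about 2 N until the flag met the end plate. There it stopped, at about 8 N. The last pictures show the shaft through the end eye and both bin eyes, with its tip sticking out past the inner eye. The flag sits against the plate and stayed upright rather than rolling down.
- **Everything else:** The tape, reel, bottle and pink look-alike appear where they were in the last top picture, and the gripper is well clear.

The camera and touch checks disagreed slightly. My camera estimate put the stand about 2–3 mm further away than contact with the louvre showed, so I relied on the touch for hanging the bin and on both for lining up the pin. The final bin and pin positions were judged from the pictures and contact, not measured to the millimetre. The robot position when the flag stopped puts the pin shoulder at about y = -118 mm in the stand frame, within the -123.5 to -112 mm allowed.

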